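# Let the marking-out plate down off its wedge and roll the bars onto the line

### The arm

A 7-joint arm with a two-finger parallel gripper is mounted at the origin on the work surface. World frame = base frame: x ahead of the robot, y to its left, z up, the work surface at z = 0. Lengths are in m, angles in degrees, forces in N, time in s.
With the tool pointing down it reaches from about 0.35 to 0.9 m from the base axis. Payload 7.2 kg.
Tool frame: the origin (TCP) lies at the centre of the arm's flange, where the gripper is bolted on; the fingertips stand 182 mm ahead of it and the grasp point (between the pads) lies robot.grip_depth ahead of it (robot.grip_depth is the distance from the TCP to the grasp point, in m); x points along the fingers, y is the direction in which the jaws open and shut, and the axes are right-handed (so a half turn about x gives the same grasp; the last joint's range is limited). The gripper opens to 88 mm and grips with 3 to 60 N. Pads are 20 mm wide; open, the fingers measure 115 mm over their backs; the gripper's body (75 mm by 178 mm) begins 61 mm behind the grasp point.
Start: joints at [62.957, 23.554, -0.728, 91.456, 0.321, 64.991, -4.71], TCP at [0.246, -0.575, 0.405] pointing down, gripper open.
Joint ranges: [-169.25, 169.25], [-16.82, 113.86], [-84.01, 82.57], [7.8, 145.47], [-59.2, 239.2], [7.22, 106.19], [-163.78, 163.78]. Speed limits (degrees/s): [136.94, 136.94, 172.46, 172.46, 180, 180, 180].

### API

Orientations are given as a 3x3 rotation matrix whose columns are the frame's x, y, z axes.
In Python, from rig import robot gives the robot as it stands.
- The arm moves only by the shell command python3 -m handwheel 'ROWS' [FORCE]. ROWS is JSON, a list of rows, each a list of 7 numbers: the shift along the world's x, y, z normalised to -1 to 1, where 1 is 0.8 m, then the turn, a rotation vector about the world's x, y, z normalised to -1 to 1, where 1 is pi rad, then the opening, from 0 (shut) to 1 (fully open). In form: [[dx, dy, dz, wx, wy, wz, hand], ...]. A call has exactly 10 rows; each row is the pose to reach, as a shift and turn from the pose commanded when the call began, turning the shorter way round; what a row does not reach only later rows make up. A row lasts 1/10 s, in which the tool goes at most 50 mm and 8.59 degrees, less where a joint would pass 70% of its speed; a pose out of reach is approached as far as the arm can. A call with a number of a shift or a turn outside -1 to 1 is refused whole. A call with a gripper value outside its range is refused whole. The fingers move at their own pace and stop on an object; FORCE is the grip in N (left out, the last holds). Time passes only in rows, so rows that repeat a pose let the fingers close, or fill a call up. It gives the time, the measured TCP pose, the force and the opening at its end, in the units of the state.
- robot.read_state(): the state, without advancing time (a new reading comes with each control period).
- robot.grab_frame(name): name is "side" or "top"; returns (picture, depth): 420x560x3 uint8, red, green, blue; 420x560 float32, m along the optical axis (not along the pixel's ray), 0 where there is no reading.
- robot.camera_params(name): a dict with "fx", "fy", "cx", "cy" (pixels), "eye" and "orientation" of the camera in the world. Camera axes: x right, y down, z forward; pixel columns grow to the right and rows downward; lengths in m; the calibration is good to about 2 mm. A picture is of the moment at which its call begins. camera_params takes no time and is no camera call.
- robot.job_done(): hands the job in, once; it reports no verdict.
The state is a dict: "t": time; "joint_pos": joint angles; "qd": joint speeds; "joint_efforts": joint torques, N m; "position": TCP position; "orientation": TCP orientation; "wrist_force": force on the tool from outside, world axes, zero at the start; "moment": the same for the moment, N m; "finger_gap": finger opening in m.
Only numpy, scipy, OpenCV 4.12 (cv2) and the standard library are available. Lean on these libraries where they do the work, as an engineer would, in place of code of your own. Each camera call takes 0.05 s, during which the arm holds its last target. There are 200 camera calls.

### The job

The hinged marking-out plate is propped up on a red wedge: work the wedge out backward, a little at a time, so that the plate comes down gently until it lies flat, and put the wedge on its base in the grey tray. Then take the round bars (three or four of them) from the wooden rack and lay them all side by side on the plate's green strip, crosswise so that they can roll along the plate, and only when all of them lie there roll each one, without gripping or lifting it, along the plate until it rests on the yellow line, lying along the line. Leave everything else on the bench where it is.

Things in the scene. Friction and masses are not known exactly. Their poses are not given: they have to be found in the camera images.
- station: fixed foot of the plate. Origin on the bench under the middle of the plate, x along the plate from the green strip to the yellow line, y towards the hinge, z up. The plate (steel faced with grey rubber sheet, 260 mm along x, 280 mm along y, 10 mm thick, 2.2 kg) is hinged along its +y edge, 6 mm above the bench; flat, its top is 16 mm above the bench. A dark rim 10 mm high and 6 mm wide runs round the top. A hinge block 20 mm high lies beyond the +y edge
- plate (a joint): tilt of the plate about its hinge in rad: 0 lies flat on its stop, larger means that the -y edge is raised (about 0.09 on the wedge). The hinge is lightly damped; the plate falls under its own weight when not propped
- line (a point): middle of the yellow line on the plate's top face; axes as the station's when the plate is flat (x away from the green strip, y along the line, z up). The line is 20 mm wide in x and runs the full width of the plate in y; it is 120 mm in x from the middle of the green strip
- strip (a point): middle of the green strip on the plate's top face, axes as line. The strip is 60 mm wide in x (30 mm either side) and runs the full width in y; clear width between the rims is 268 mm in y; the rim next to it begins 64 mm from this point in -x, and the far rim 64 mm beyond the middle of the yellow line
- wedge: red wedge 150 mm long, 36 mm wide, 0.14 kg. Origin on its underside at the middle of its block-shaped tail, x towards the thin tip, z up. The tail (x from -25 to +25 mm) is 34 mm high; from there the top slopes evenly down to 5 mm at the tip (x = 125 mm). It stands on the bench, tip under the raised -y edge of the plate, tail sticking out to the station's -y; it comes out towards the station's -y (pulling takes about 5 to 12 N)
- wedge_tip (a point): middle of the wedge's thin end, on its underside
- tray: fixed grey open tray, outside 210 mm (x) by 120 mm (y) by 25 mm high, walls and floor 5 mm. Origin at the centre of its underside
- tray_in (a point): centre of the tray's inner floor, axes as the tray's
- rack: fixed low rack for bars, 226 mm (x) by 80 mm (y). Origin at the centre of its underside on the bench. Four places in a row along x at -81, -27, 27 and 81 mm; bars lie along y on two wooden rails (6 mm thick, at y = -23 and +23 mm, tops 20 mm up, with 34 mm high teeth between the places, and 32 mm high boards along both y sides); between the rails the fingers may reach down to the base, whose top is 6 mm up
- bar0: round bar of bright steel with yellow ends, 28 mm diameter, 56 mm long, about 0.27 kg, None when absent. Origin at its middle on its axis (34 mm above the bench in the rack, 14 mm above the plate's top when lying on it), x along its axis; y and z turn as it rolls. It rolls at a light push; on the rubber it stops within a few centimetres when let be
- bar1: round bar of copper, 28 mm diameter, 56 mm long, about 0.27 kg, None when absent. Origin at its middle on its axis (34 mm above the bench in the rack, 14 mm above the plate's top when lying on it), x along its axis; y and z turn as it rolls. It rolls at a light push; on the rubber it stops within a few centimetres when let be
- bar2: round bar of dark steel with yellow ends, 28 mm diameter, 56 mm long, about 0.27 kg, None when absent. Origin at its middle on its axis (34 mm above the bench in the rack, 14 mm above the plate's top when lying on it), x along its axis; y and z turn as it rolls. It rolls at a light push; on the rubber it stops within a few centimetres when let be
- bar3: round bar of brass, 28 mm diameter, 56 mm long, about 0.27 kg, None when absent. Origin at its middle on its axis (34 mm above the bench in the rack, 14 mm above the plate's top when lying on it), x along its axis; y and z turn as it rolls. It rolls at a light push; on the rubber it stops within a few centimetres when let be
- square_tube: square steel tube offcut 120 x 30 x 30 mm (not part of the job). Origin at its underside
- spacer: round steel spacer 42 mm across, 18 mm high (not part of the job). Origin at its underside
- oil_bottle: yellow oil bottle 56 mm across, 150 mm high (not part of the job). Origin at its underside
- tape_measure: orange tape measure 60 x 35 x 55 mm (not part of the job). Origin at its underside
- hammer: hammer (not part of the job). Origin at its underside
- flat_stack: two steel flats 110 x 50 x 24 mm (not part of the job). Origin at its underside
- angle_iron: aluminium angle 140 x 40 x 40 mm (not part of the job). Origin at its underside

How it is judged:
By the outcome, as a careful person would: the job done as asked, in the order asked, and still so for the second after the job is handed in, with the robot touching nothing.
Of bar0, bar1, bar2, bar3 only 3 to 4 are there at a start; the rules pass over those that are not, and their reading is None.
At some moment in a run one of bar0, bar1, bar2, bar3 may be knocked a few centimetres aside while the robot is not near it.
Once in a run the grip may slacken for a moment while it holds something.
It also fails if it takes over 210 s, if anything falls off the work surface, if the arm or the gripper's body presses on something with over 40 N, if the wrist force passes 120 N, or if a joint passes its speed limit or range.

## Working session

There is one attempt and no reset: what is moved stays moved. The work goes in short steps, Python scripts to look and compute and a shell command to move; the robot and the scene stay as the last step left them, time stands still between calls to the robot, and variables do not carry over. Pictures are saved under pics/ and viewed, about 12 in all and at most 16, crops included, and the job is handed in when it is done.

```bash
ls; mkdir -p pics
cat > h.py <<'E'
import numpy as np,cv2
from rig import robot
def grab(n):
    im,d=robot.grab_frame(n); return im,d,robot.camera_params(n)
def save(im,f,box=None,s=1):
    if box: im=im[box[1]:box[3],box[0]:box[2]]
    cv2.imwrite('pics/'+f,cv2.resize(im[:,:,::-1],None,fx=s,fy=s,interpolation=cv2.INTER_CUBIC))
def ray(c,u,v):
    d=np.array([(u-c['cx'])/c['fx'],(v-c['cy'])/c['fy'],1.]);return np.array(c['orientation'])@d
def onz(c,u,v,z):
    r=ray(c,u,v);e=np.array(c['eye']);return e+r*(z-e[2])/r[2]
def cloud(c,d):
    v,u=np.mgrid[:d.shape[0],:d.shape[1]]
    P=np.stack([(u-c['cx'])/c['fx']*d,(v-c['cy'])/c['fy']*d,d],-1)
    return P@np.array(c['orientation']).T+np.array(c['eye'])
E
python3 - <<'E'
from h import *
print(robot.grip_depth,robot.read_state())
for n in('top','side'):
    im,d,c=grab(n);save(im,n+'0.png');print(n,c);np.savez('f_'+n,im=im,d=d)
E
```

```text
pics
0.1633 {'t': 0.0, 'joint_pos': array([62.95633851, 23.59671903, -0.7272805 , 91.50195554,  0.32029032,
       64.98980291, -4.70862673]), 'qd': array([ 0.06492142, -0.03419408, -0.04018795, -0.00507366,  0.01393693,
        0.02931548,  0.0357931 ]), 'joint_efforts': array([-2.50210505e-04, -5.87949228e+01,  6.42049704e-01, -2.91078222e+01,
       -5.35824371e-02,  1.78757095e-02,  9.12824385e-05]), 'position': array([ 0.24546382, -0.57455357,  0.40385978]), 'orientation': array([[-6.88180937e-04,  3.92936319e-01, -9.19565428e-01],
       [ 1.34264800e-03, -9.19564453e-01, -3.92936907e-01],
       [-9.99998862e-01, -1.50506438e-03,  1.05251563e-04]]), 'wrist_force': array([-0.69891001, -0.43769804,  0.24562296]), 'moment': array([-0.00037179,  0.01200562, -0.0167821 ]), 'finger_gap': 0.08782394622838911}
top {'fx': 536.916583873196, 'fy': 536.916583873196, 'cx': 275.74424289157395, 'cy': 216.84820365421336, 'eye': array([ 0.45820951, -0.05283123,  1.51639144]), 'orientation': array([[-0.02793542, -0.99642394,  0.07974293],
       [-0.9995408 ,  0.02878129,  0.00947761],
       [-0.01173882, -0.07944155, -0.9967704 ]])}
side {'fx': 443.0703821356929, 'fy': 443.0703821356929, 'cx': 275.84659381402753, 'cy': 207.3108594953173, 'eye': array([-0.08256617,  0.82332433,  0.69842511]), 'orientation': array([[-0.79855424, -0.31826125,  0.51090206],
       [-0.60163574,  0.39581329, -0.69380565],
       [ 0.01858963, -0.86141838, -0.50755571]])}
```

View pics/top0.png

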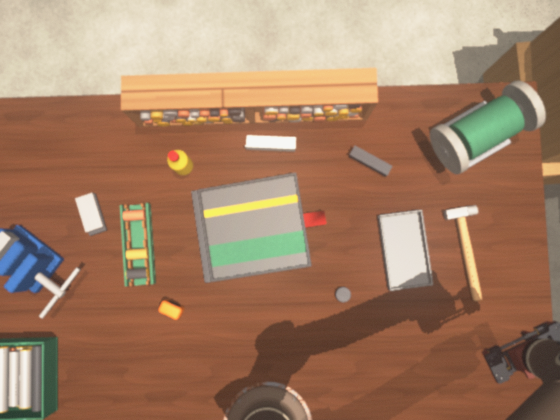

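View pics/side0.png

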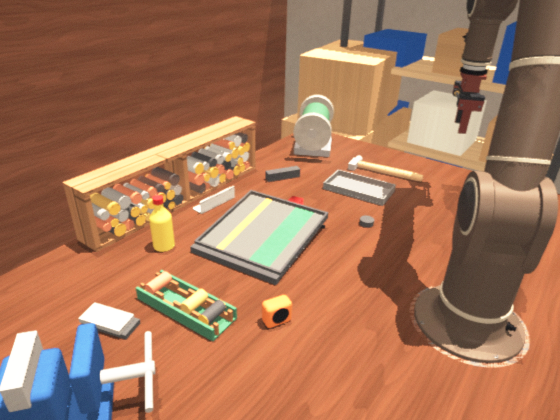

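The top view has up as world +x and right as world −y. The plate is centred near (251,226), with the wedge tail at (315,219), the tray at (406,250) and the rack at (137,245). The rack holds three bars: copper (134,215), brass (136,255) and dark (136,273). Next I'll measure these.

```bash
cat > m.py <<'E'
from h import *
def load(n):
    f=np.load('f_%s.npz'%n);return f['im'],f['d'],robot.camera_params(n)
def mask(im,lo,hi,box):
    h=cv2.cvtColor(im,cv2.COLOR_RGB2HSV);m=cv2.inRange(h,np.array(lo),np.array(hi))
    k=np.zeros_like(m);x0,y0,x1,y1=box;k[y0:y1,x0:x1]=m[y0:y1,x0:x1];return k
def rect(c,P,m,z=None):
    vv,uu=np.nonzero(m)
    W=P[vv,uu] if z is None else np.array([onz(c,u,v,z) for u,v in zip(uu,vv)])
    zz=P[vv,uu][:,2]
    r=cv2.minAreaRect((W[:,:2]*1000).astype(np.float32))
    return len(vv),np.round(r[0],1),np.round(r[1],1),round(r[2],2),np.round(np.percentile(zz,[5,50,95])*1000,1)
E
python3 - <<'E'
from m import *
im,d,c=load('top');P=cloud(c,d)
h=cv2.cvtColor(im,cv2.COLOR_RGB2HSV)
for u,v in[(251,206),(258,248),(315,219),(134,215),(136,255),(136,273),(150,245),(406,250),(200,230),(137,235),(230,230)]: print(u,v,h[v,u],np.round(P[v,u],4))
print('yellow',rect(c,P,mask(im,(22,120,120),(35,255,255),(195,170,310,285))))
print('green',rect(c,P,mask(im,(50,80,60),(90,255,255),(195,170,310,285))))
print('red',rect(c,P,mask(im,(0,180,90),(4,255,255),(303,205,335,235)),.034))
print('rackgreen',rect(c,P,mask(im,(50,80,40),(90,255,255),(110,195,165,295))))
m=mask(im,(0,0,90),(180,70,255),(370,200,440,300));print('tray',rect(c,P,m,.025))
m=mask(im,(0,0,20),(180,70,255),(185,165,320,290));print('plate',rect(c,P,m))
save(im,'c1.png',(110,160,450,310),2.3)
E
```

```text
251 206 [ 29 153 247] [0.6089 0.029  0.0347]
258 248 [ 66  85 199] [0.4921 0.0128 0.0301]
315 219 [  3 177 195] [ 0.5678 -0.1472  0.0332]
134 215 [ 18 114 247] [0.5921 0.3512 0.0476]
136 255 [ 27 125 247] [0.482  0.3454 0.0514]
136 273 [ 11  35 140] [0.433  0.3468 0.0476]
150 245 [ 64  76 158] [0.5088 0.3113 0.0335]
406 250 [ 17  18 233] [ 0.4754 -0.4008  0.0049]
200 230 [ 12  30 153] [0.5469 0.1735 0.024 ]
137 235 [ 65  81 198] [0.5388 0.3536 0.0095]
230 230 [ 14  32 185] [0.5446 0.0899 0.0229]
yellow (650, array([579.3,  40.5]), array([245.3, 182.4]), 74.25, array([17.6, 29.7, 42.2]))
green (1721, array([483.3,  15. ]), array([ 67.3, 258.8]), 7.4, array([17.9, 29.7, 42.2]))
red (79, array([ 567.7, -147.1]), array([49.8, 27.7]), 88.35, array([29.2, 34.3, 40.3]))
rackgreen (345, array([533.8, 165.1]), array([216.3, 417. ]), 6.21, array([ 1.3,  7.1, 31.2]))
tray (3493, array([ 476.1, -393.6]), array([214. , 125.7]), 5.65, array([ 0. ,  6.4, 26. ]))
plate (7315, array([549.3,  32.4]), array([261.9, 301.3]), 7.3, array([17. , 29.2, 45.5]))
```

View pics/c1.png

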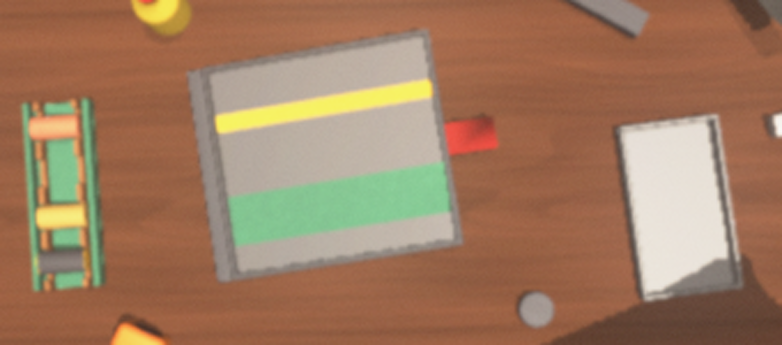

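Run:
```python
from m import *
im,d,c=load('top');P=cloud(c,d);e=np.array(c['eye'])
m=mask(im,(0,0,100),(180,60,255),(200,170,310,285))|mask(im,(50,60,60),(90,255,255),(200,170,310,285))
m=cv2.morphologyEx(m,cv2.MORPH_OPEN,np.ones((5,5)));m=cv2.erode(m,np.ones((7,7)))
Q=P[m>0];k=np.ones(len(Q),bool)
for _ in range(6):
    A=np.c_[Q[k][:,:2],np.ones(k.sum())];co=np.linalg.lstsq(A,Q[k][:,2],rcond=None)[0]
    r=Q[:,2]-np.c_[Q[:,:2],np.ones(len(Q))]@co;k=abs(r)<2*r[k].std()+1e-4
print('plane',co,'dir',np.degrees(np.arctan2(co[0],-co[1])),'tilt',np.hypot(co[0],co[1]),k.sum())
def onplane(u,v):
    r=ray(c,u,v);t=(co@np.r_[e[:2],1]-e[2])/(r[2]-co[:2]@r[:2]);return e+t*r
for nm,lo,hi in(('yellow',(22,100,120),(35,255,255)),('green',(50,60,60),(90,255,255))):
    mm=mask(im,lo,hi,(195,170,310,285));vv,uu=np.nonzero(cv2.morphologyEx(mm,cv2.MORPH_OPEN,np.ones((3,3))))
    W=np.array([onplane(u,v) for u,v in zip(uu,vv)]);r=cv2.minAreaRect((W[:,:2]*1e3).astype(np.float32))
    print(nm,np.round(r[0],1),np.round(r[1],1),round(r[2],2),'mean',np.round(W.mean(0),4))
hs=cv2.cvtColor(im,cv2.COLOR_RGB2HSV);
rm=(((hs[...,0]<8)|(hs[...,0]>172))&(hs[...,1]>140))
for z in(.034,.0):
  vv,uu=np.nonzero(rm[205:235,300:340]);W=np.array([onz(c,u+300,v+205,z) for u,v in zip(uu,vv)])*1e3
  print('red',z,len(vv),np.round(cv2.minAreaRect(W[:,:2].astype(np.float32)),1) if 0 else cv2.minAreaRect(W[:,:2].astype(np.float32)),np.percentile(W,[3,97],axis=0).round(1)[:,:2])
for nm,(x0,y0,x1,y1),lo,hi in(('copper',(124,206,150,225),(5,95,150),(22,255,255)),('brass',(122,246,152,263),(22,90,120),(35,255,255)),('dark',(122,264,152,283),(0,0,30),(180,70,190))):
    mm=mask(im,lo,hi,(x0,y0,x1,y1));vv,uu=np.nonzero(mm);W=np.array([onz(c,u,v,.040) for u,v in zip(uu,vv)])
    print(nm,len(vv),cv2.minAreaRect((W[:,:2]*1e3).astype(np.float32)),np.median(P[mm>0],0).round(4))
# rack boards corners by hand, z=.032
for u,v in[(120.5,204.5),(149.5,203),(125.5,286),(154,284)]: print('rack',onz(c,u,v,.032).round(4))
for u,v in[(379,215),(421.5,210.5),(389.5,290),(432,285)]: print('tray',onz(c,u,v,.025).round(4))
```

```text
plane [ 0.01206098 -0.08637481  0.0250539 ] dir 7.949120869964422 tilt 0.08721281306127085 6044
yellow [610.1  32. ] [ 22.7 264.9] 7.43 mean [0.6101 0.0328 0.0296]
green [490.9  16.4] [ 56.7 263.1] 7.45 mean [0.4909 0.0153 0.0297]
red 0.034 327 ((568.47021484375, -146.90748596191406), (42.56848907470703, 60.75971603393555), 4.705409049987793) [[ 548.6 -174.7]
 [ 587.8 -119. ]]
red 0.0 327 ((570.9991455078125, -149.065185546875), (43.54485321044922, 62.15330123901367), 4.705399036407471) [[ 550.7 -177.5]
 [ 590.8 -120.5]]
copper 276 ((592.7863159179688, 352.077392578125), (59.12044906616211, 50.00764465332031), 88.35446166992188) [0.5921 0.3518 0.0437]
brass 156 ((484.9881591796875, 351.0553894042969), (71.96346282958984, 32.9433708190918), 88.3995361328125) [0.4846 0.3466 0.0468]
dark 264 ((432.8411560058594, 346.19024658203125), (78.06243133544922, 49.157012939453125), 88.42684173583984) [0.4329 0.3504 0.0438]
rack [0.624 0.393 0.032]
rack [0.6258 0.3119 0.032 ]
rack [0.3979 0.3803 0.032 ]
rack [0.4012 0.3016 0.032 ]
tray [ 0.5744 -0.3259  0.025 ]
tray [ 0.5835 -0.4443  0.025 ]
tray [ 0.3668 -0.3457  0.025 ]
tray [ 0.3772 -0.4629  0.025 ]
```

```bash
python3 -m handwheel '[[0.04,0.05,0,0,0,0.04,1],[0.08,0.1,0,0,0,0.08,1],[0.12,0.155,0,0,0,0.12,1],[0.16,0.21,0,0,0,0.16,1],[0.2,0.265,0,0,0,0.2,1],[0.24,0.32,0,0,0,0.24,1],[0.28,0.37,0,0,0,0.28,1],[0.32,0.42,0,0,0,0.32,1],[0.36,0.475,-0.04,0,0,0.36,1],[0.4025,0.531,-0.08,0,0,0.405,1]]' 40
python3 -c "
from rig import robot;s=robot.read_state();print(s)"
```

```text
t: 1.1
position: [0.5431, -0.182, 0.3629]
orientation: [[0.002, 0.994, 0.111], [-0.001, 0.111, -0.994], [-1.0, 0.002, 0.001]]
wrist_force: [0.9, -0.2, 0.4]
finger_gap: 0.0877
{'t': 1.1, 'joint_pos': array([ 33.05371392,  22.92825393, -25.28202471, 100.44532908,
        11.21223873,  58.97929945,  10.08428561]), 'qd': array([-31.02071874,  29.60803382, -18.88162384,  -2.7168172 ,
        22.90582659, -18.87497854,  21.44261063]), 'joint_efforts': array([  2.13993654, -59.17960167,  -4.59838763, -26.30554855,
        -0.97547773,   0.81566166,  -0.80994699]), 'position': array([ 0.54312623, -0.1820167 ,  0.36289764]), 'orientation': array([[ 2.23540417e-03,  9.93862333e-01,  1.10601381e-01],
       [-6.39561310e-04,  1.10603055e-01, -9.93864455e-01],
       [-9.99997297e-01,  2.15095238e-03,  8.82878426e-04]]), 'wrist_force': array([ 0.85667244, -0.2486928 ,  0.37239662]), 'moment': array([-0.10095947, -0.03729054, -0.02932041]), 'finger_gap': 0.08771313821586706}
```

```bash
python3 -m handwheel '[[0,0,-0.02,0,0,0,1],[0,0,-0.04,0,0,0,1],[0,0,-0.06,0,0,0,1],[0,0,-0.08,0,0,0,1],[0,0,-0.1,0,0,0,1],[0,0,-0.11,0,0,0,1],[0,0,-0.114,0,0,0,1],[0,0,-0.114,0,0,0,1],[0,0,-0.114,0,0,0,1],[0,0,-0.114,0,0,0,1]]'
python3 - <<'E'
from h import *
im,d,c=grab('side');save(im,'s1.png',(200,120,400,260),4)
E
```

```text
t: 2.1
position: [0.5422, -0.184, 0.2721]
orientation: [[0.001, 0.994, 0.105], [-0.0, 0.105, -0.994], [-1.0, 0.001, 0.001]]
wrist_force: [0.4, 0.2, 0.3]
finger_gap: 0.0878
```

View pics/s1.png

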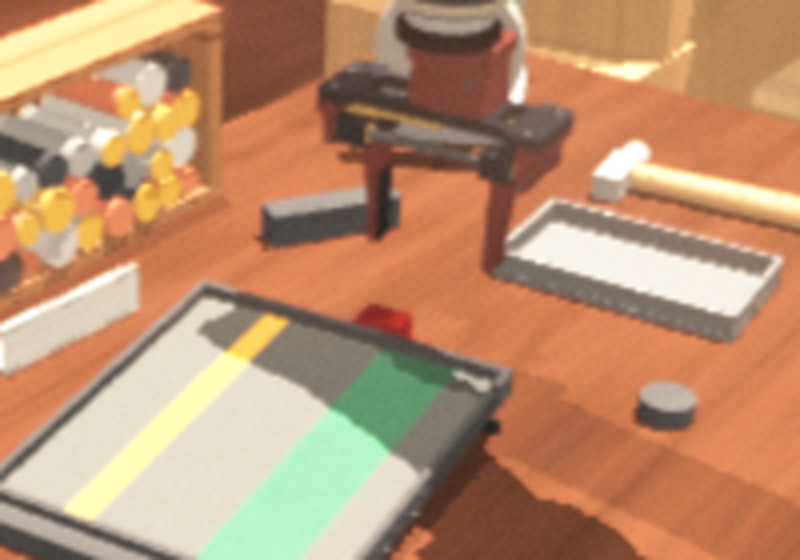

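The gripper is above and behind the red tail, which is visible at crop (385,320). It fell short of the request, so each call counts from the reached command. I'll align it and descend.

```bash
python3 -m handwheel '[[0.016,0.021,0,0,0,0,1],[0.0325,0.0425,0,0,0,0,1],[0.0325,0.0425,-0.02,0,0,0,1],[0.0325,0.0425,-0.04,0,0,0,1],[0.0325,0.0425,-0.06,0,0,0,1],[0.0325,0.0425,-0.08,0,0,0,1],[0.0325,0.0425,-0.095,0,0,0,1],[0.0325,0.0425,-0.106,0,0,0,1],[0.0325,0.0425,-0.106,0,0,0,1],[0.0325,0.0425,-0.106,0,0,0,1]]' 40
python3 -m handwheel '[[0,0,0,0,0,0,0.7],[0,0,0,0,0,0,0.6],[0,0,0,0,0,0,0.5],[0,0,0,0,0,0,0.4],[0,0,0,0,0,0,0.3],[0,0,0,0,0,0,0.2],[0,0,0,0,0,0,0.2],[0,0,0,0,0,0,0.2],[0,0,0,0,0,0,0.2],[0,0,0,0,0,0,0.2]]' 40
```

```text
t: 3.15
position: [0.5681, -0.1499, 0.1866]
orientation: [[0.0, 0.994, 0.105], [0.0, 0.105, -0.994], [-1.0, 0.0, -0.0]]
wrist_force: [0.5, 1.1, -0.5]
finger_gap: 0.0879
t: 4.15
position: [0.5683, -0.15, 0.1867]
orientation: [[0.001, 0.994, 0.105], [-0.0, 0.105, -0.994], [-1.0, 0.001, 0.0]]
wrist_force: [3.6, -0.9, -1.8]
finger_gap: 0.036
```

```bash
python3 -m handwheel '[[0.0002,-0.0018,0,0,0,0,0.2],[0.0004,-0.0036,0,0,0,0,0.2],[0.0007,-0.0055,0,0,0,0,0.2],[0.0009,-0.0074,0,0,0,0,0.2],[0.0011,-0.0093,0,0,0,0,0.2],[0.0013,-0.0112,0,0,0,0,0.2],[0.0015,-0.013,0,0,0,0,0.2],[0.0018,-0.0149,0,0,0,0,0.2],[0.002,-0.0168,0,0,0,0,0.2],[0.0022,-0.0186,0,0,0,0,0.2]]' 50
python3 -m handwheel '[[0.0002,-0.0018,0,0,0,0,0.2],[0.0004,-0.0036,0,0,0,0,0.2],[0.0007,-0.0055,0,0,0,0,0.2],[0.0009,-0.0074,0,0,0,0,0.2],[0.0011,-0.0093,0,0,0,0,0.2],[0.0013,-0.0112,0,0,0,0,0.2],[0.0015,-0.013,0,0,0,0,0.2],[0.0018,-0.0149,0,0,0,0,0.2],[0.002,-0.0168,0,0,0,0,0.2],[0.0022,-0.0186,0,0,0,0,0.2]]' 50
python3 - <<'E'
from m import *
im,d,c=grab('top');P=cloud(c,d)
m=mask(im,(0,0,60),(180,60,255),(215,190,270,265));m=cv2.erode(m,np.ones((5,5)));Q=P[m>0]
co=np.linalg.lstsq(np.c_[Q[:,:2],np.ones(len(Q))],Q[:,2],rcond=None)[0];print('tilt',np.hypot(*co[:2]),co)
E
```

```text
t: 5.15
position: [0.5695, -0.1611, 0.1866]
orientation: [[-0.001, 0.994, 0.108], [0.004, 0.108, -0.994], [-1.0, -0.001, -0.004]]
wrist_force: [-1.6, 11.2, 4.4]
finger_gap: 0.0352
t: 6.15
position: [0.5713, -0.1759, 0.1866]
orientation: [[-0.002, 0.994, 0.109], [0.004, 0.109, -0.994], [-1.0, -0.001, -0.005]]
wrist_force: [-2.4, 11.3, 5.6]
finger_gap: 0.0361
tilt 0.40393754152406675 [-0.23498578 -0.32855322  0.18235354]
```

```bash
for i in 1 ; do :; done
python3 -m handwheel '[[0.0002,-0.0018,0,0,0,0,0.2],[0.0004,-0.0036,0,0,0,0,0.2],[0.0007,-0.0055,0,0,0,0,0.2],[0.0009,-0.0074,0,0,0,0,0.2],[0.0011,-0.0093,0,0,0,0,0.2],[0.0013,-0.0112,0,0,0,0,0.2],[0.0015,-0.013,0,0,0,0,0.2],[0.0018,-0.0149,0,0,0,0,0.2],[0.002,-0.0168,0,0,0,0,0.2],[0.0022,-0.0186,0,0,0,0,0.2]]' 50
python3 -m handwheel '[[0.0002,-0.0018,0,0,0,0,0.2],[0.0004,-0.0036,0,0,0,0,0.2],[0.0007,-0.0055,0,0,0,0,0.2],[0.0009,-0.0074,0,0,0,0,0.2],[0.0011,-0.0093,0,0,0,0,0.2],[0.0013,-0.0112,0,0,0,0,0.2],[0.0015,-0.013,0,0,0,0,0.2],[0.0018,-0.0149,0,0,0,0,0.2],[0.002,-0.0168,0,0,0,0,0.2],[0.0022,-0.0186,0,0,0,0,0.2]]' 50
python3 - <<'E'
from m import *
im,d,c=grab('side');P=cloud(c,d);save(im,'s2.png',(180,120,400,280),3.6)
y=np.array([-.126,.992]);o=np.array([.5505,.0243])
s=(P[...,:2]-o)@y;x=(P[...,:2]-o)@np.array([.992,.126])
for a in(-.11,-.08,-.04,0,.04,.08,.11):
    k=(abs(x)<.11)&(abs(s-a)<.012)&(P[...,2]<.06)&(d>0);print(a,k.sum(),np.median(P[k][:,2]).round(4))
E
```

```text
t: 7.2
position: [0.5731, -0.1907, 0.1866]
orientation: [[-0.001, 0.994, 0.109], [0.004, 0.109, -0.994], [-1.0, -0.001, -0.005]]
wrist_force: [-1.9, 11.1, 4.8]
finger_gap: 0.0355
t: 8.2
position: [0.575, -0.2055, 0.1867]
orientation: [[-0.001, 0.994, 0.109], [0.005, 0.109, -0.994], [-1.0, -0.001, -0.005]]
wrist_force: [-1.3, 10.8, 4.5]
finger_gap: 0.0361
-0.11 332 0.0249
-0.08 349 0.024
-0.04 373 0.0226
0 393 0.0216
0.04 427 0.0199
0.08 448 0.0183
0.11 470 0.0177
```

View pics/s2.png

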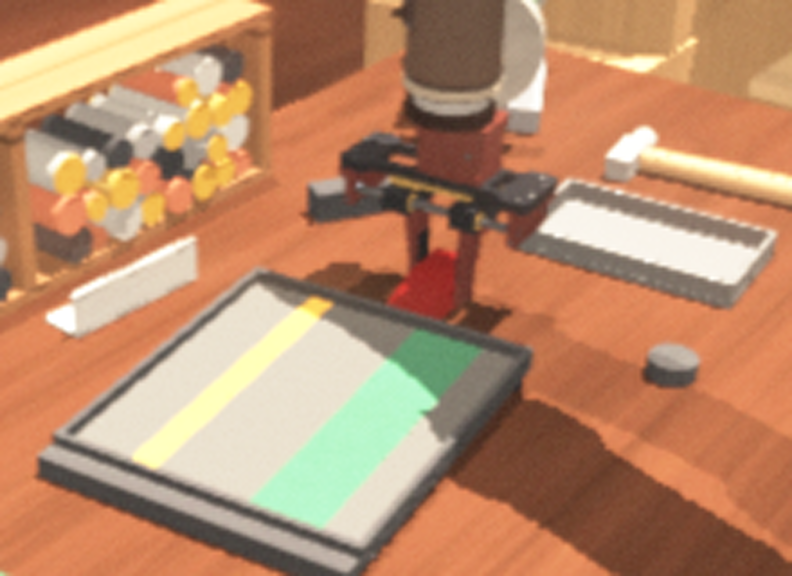

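The wedge is following at about 11 N, and the plate is down to about 0.033 rad. I'll carry on.

```bash
python3 -m handwheel '[[0.0002,-0.0018,0,0,0,0,0.2],[0.0004,-0.0036,0,0,0,0,0.2],[0.0007,-0.0055,0,0,0,0,0.2],[0.0009,-0.0074,0,0,0,0,0.2],[0.0011,-0.0093,0,0,0,0,0.2],[0.0013,-0.0112,0,0,0,0,0.2],[0.0015,-0.013,0,0,0,0,0.2],[0.0018,-0.0149,0,0,0,0,0.2],[0.002,-0.0168,0,0,0,0,0.2],[0.0022,-0.0186,0,0,0,0,0.2]]' 50
python3 -m handwheel '[[0.0002,-0.0018,0,0,0,0,0.2],[0.0004,-0.0036,0,0,0,0,0.2],[0.0007,-0.0055,0,0,0,0,0.2],[0.0009,-0.0074,0,0,0,0,0.2],[0.0011,-0.0093,0,0,0,0,0.2],[0.0013,-0.0112,0,0,0,0,0.2],[0.0015,-0.013,0,0,0,0,0.2],[0.0018,-0.0149,0,0,0,0,0.2],[0.002,-0.0168,0,0,0,0,0.2],[0.0022,-0.0186,0,0,0,0,0.2]]' 50
python3 -m handwheel '[[0.0002,-0.0018,0,0,0,0,0.2],[0.0004,-0.0036,0,0,0,0,0.2],[0.0007,-0.0055,0,0,0,0,0.2],[0.0009,-0.0074,0,0,0,0,0.2],[0.0011,-0.0093,0,0,0,0,0.2],[0.0013,-0.0112,0,0,0,0,0.2],[0.0015,-0.013,0,0,0,0,0.2],[0.0018,-0.0149,0,0,0,0,0.2],[0.002,-0.0168,0,0,0,0,0.2],[0.0022,-0.0186,0,0,0,0,0.2]]' 50
python3 - <<'E'
from m import *
im,d,c=grab('top');save(im,'t2.png',(180,150,450,310),2.9)
im,d,c=grab('side');P=cloud(c,d)
y=np.array([-.126,.992]);o=np.array([.5505,.0243])
s=(P[...,:2]-o)@y;x=(P[...,:2]-o)@np.array([.992,.126])
for a in(-.11,-.04,.04,.11):
    k=(abs(x)<.11)&(abs(s-a)<.012)&(P[...,2]<.06)&(d>0);print(a,k.sum(),np.median(P[k][:,2]).round(4))
E
```

```text
t: 9.25
position: [0.5768, -0.2204, 0.1867]
orientation: [[-0.001, 0.994, 0.109], [0.005, 0.109, -0.994], [-1.0, -0.001, -0.005]]
wrist_force: [-2.5, 11.8, 4.0]
finger_gap: 0.0357
t: 10.25
position: [0.5786, -0.2352, 0.1867]
orientation: [[-0.001, 0.994, 0.109], [0.005, 0.109, -0.994], [-1.0, -0.001, -0.005]]
wrist_force: [-2.2, 11.6, 4.7]
finger_gap: 0.0356
t: 11.25
position: [0.5804, -0.2541, 0.1867]
orientation: [[0.0, 0.994, 0.105], [0.0, 0.105, -0.994], [-1.0, 0.0, -0.0]]
wrist_force: [0.2, 3.1, 5.1]
finger_gap: 0.0359
-0.11 315 0.0169
-0.04 353 0.0167
0.04 421 0.0166
0.11 434 0.0168
```

View pics/t2.png

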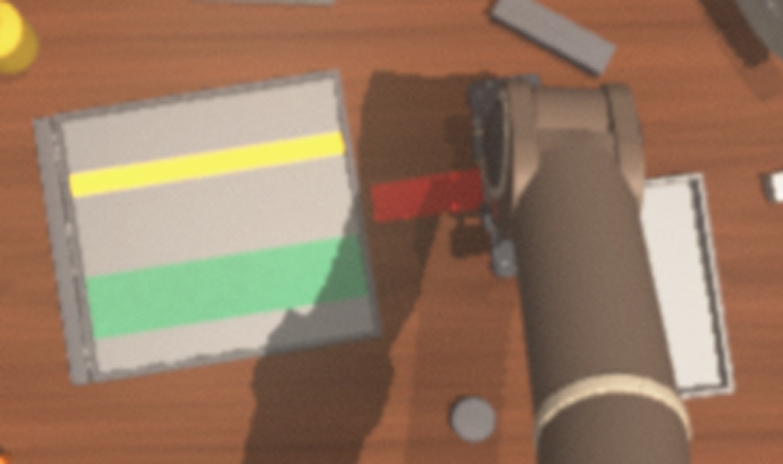

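The plate is flat (16.7 mm along its whole width) and the wedge is free, with its tip at crop (372,203). Next I'll lift it, turn it and carry it to the tray.

```bash
python3 -m handwheel '[[0,0,0.02,0,0,0,0.2],[0,0,0.05,0,0,0,0.2],[0,0,0.08,0,0,0,0.2],[-0.02,-0.02,0.08,0,0,-0.03,0.2],[-0.04,-0.04,0.08,0,0,-0.07,0.2],[-0.06,-0.06,0.08,0,0,-0.11,0.2],[-0.08,-0.08,0.08,0,0,-0.15,0.2],[-0.1,-0.09,0.08,0,0,-0.19,0.2],[-0.1,-0.09,0.08,0,0,-0.22,0.2],[-0.1,-0.09,0.08,0,0,-0.25,0.2]]' 50
python3 -m handwheel '[[-0.01,-0.01,0,0,0,-0.03,0.2],[-0.03,-0.03,0,0,0,-0.07,0.2],[-0.05,-0.05,0,0,0,-0.11,0.2],[-0.07,-0.07,0,0,0,-0.15,0.2],[-0.093,-0.0916,0,0,0,-0.19,0.2],[-0.093,-0.0916,0,0,0,-0.22,0.2],[-0.093,-0.0916,0,0,0,-0.253,0.2],[-0.093,-0.0916,0,0,0,-0.253,0.2],[-0.093,-0.0916,0,0,0,-0.253,0.2],[-0.093,-0.0916,0,0,0,-0.253,0.2]]' 50
python3 - <<'E'
from m import *
im,d,c=grab('top');save(im,'t3.png',(340,180,480,310),4)
im2,d,c=grab('side');save(im2,'s3.png',(280,120,440,240),4)
a=cv2.imread('pics/t3.png');b=cv2.imread('pics/s3.png')
b=cv2.resize(b,(a.shape[1]*3//4,int(b.shape[0]*a.shape[1]*.75/b.shape[1])));a=cv2.resize(a,None,fx=.65,fy=.65)
h=max(a.shape[0],b.shape[0]);z=np.zeros((h,a.shape[1]+b.shape[1],3),np.uint8);z[:a.shape[0],:a.shape[1]]=a;z[:b.shape[0],a.shape[1]:]=b;cv2.imwrite('pics/j3.png',z);print(z.shape)
E
```

```text
t: 12.35
position: [0.4991, -0.3274, 0.2512]
orientation: [[-0.001, 0.774, -0.634], [-0.001, -0.634, -0.774], [-1.0, 0.0, 0.001]]
wrist_force: [0.1, 0.6, -1.0]
finger_gap: 0.0356
t: 13.35
position: [0.4259, -0.3993, 0.2507]
orientation: [[-0.0, 0.098, -0.995], [-0.0, -0.995, -0.098], [-1.0, 0.0, 0.0]]
wrist_force: [-0.2, -0.1, -1.6]
finger_gap: 0.0358
(338, 784, 3)
```

View pics/j3.png

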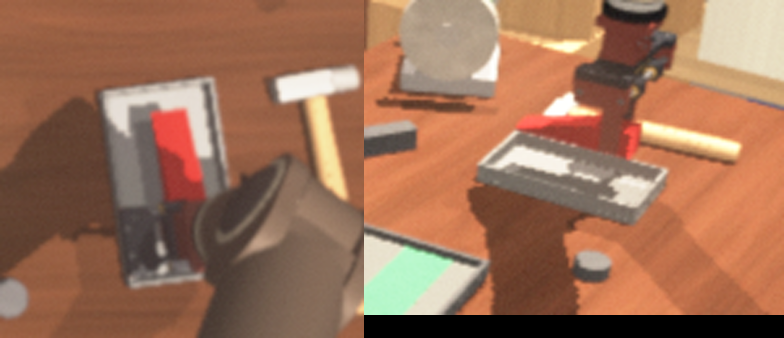

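The wedge hangs level over the middle of the tray, pointing along +x. I'll lower it and let go.

```bash
python3 -m handwheel '[[0,0,-0.01,0,0,0,0.2],[0,0,-0.025,0,0,0,0.2],[0,0,-0.04,0,0,0,0.2],[0,0,-0.055,0,0,0,0.2],[0,0,-0.065,0,0,0,0.2],[0,0,-0.07,0,0,0,0.2],[0,0,-0.0725,0,0,0,0.2],[0,0,-0.0735,0,0,0,0.2],[0,0,-0.0735,0,0,0,0.2],[0,0,-0.0735,0,0,0,0.2]]' 50
python3 -m handwheel '[[0,0,0,0,0,0,0.5],[0,0,0,0,0,0,0.55],[0,0,0,0,0,0,0.6],[0,0,0,0,0,0,0.6],[0,0,0.02,0,0,0,0.6],[0,0,0.05,0,0,0,0.6],[0,0,0.09,0,0,0,0.6],[0,0,0.13,0,0,0,0.6],[0,0,0.17,0,0,0,0.6],[0,0,0.2,0,0,0,0.6]]' 30
```

```text
t: 14.45
position: [0.426, -0.3994, 0.1922]
orientation: [[0.001, 0.096, -0.995], [-0.0, -0.995, -0.096], [-1.0, 0.001, -0.001]]
wrist_force: [0.3, -0.0, -2.0]
finger_gap: 0.0357
t: 15.45
position: [0.4259, -0.3995, 0.354]
orientation: [[0.002, 0.096, -0.995], [-0.001, -0.995, -0.096], [-1.0, 0.001, -0.001]]
wrist_force: [1.2, 0.4, 0.2]
finger_gap: 0.0528
```

```bash
python3 -m handwheel '[[0.01,0.03,0,0,0,0.03,0.5],[0.02,0.07,0,0,0,0.06,0.5],[0.03,0.12,0,0,0,0.1,0.5],[0.04,0.17,0,0,0,0.14,0.5],[0.05,0.22,0,0,0,0.18,0.5],[0.06,0.27,0,0,0,0.21,0.5],[0.07,0.32,0,0,0,0.25,0.5],[0.08,0.36,0,0,0,0.25,0.5],[0.09,0.4,0,0,0,0.25,0.5],[0.1,0.4,0,0,0,0.25,0.5]]' 30
cat > rk.py <<'E'
from m import *
im,d,c=grab('top');P=cloud(c,d)
for nm,b,lo,hi in(('copper',(115,195,160,295),(5,105,130),(21,255,255)),('brass',(115,195,160,295),(22,100,120),(35,255,255)),('dark',(122,195,152,295),(0,0,30),(180,60,175))):
    mm=mask(im,lo,hi,b);n,l,st,ct=cv2.connectedComponentsWithStats(mm)
    i=1+st[1:,4].argmax();z=P[l==i]
    q=np.median(z[:,2]);k=z[z[:,2]>.040]
    vv,uu=np.nonzero(l==i);W=np.array([onz(c,u,v,.044) for u,v in zip(uu,vv)])
    print(nm,st[i],W.mean(0)[:2].round(4),'zmed',q.round(4),W[:,:2].min(0).round(3),W[:,:2].max(0).round(3))
save(im,'r%d.png'%(robot.read_state()['t']*10),(100,150,440,310),2.3)
E
python3 rk.py
```

```text
t: 16.45
position: [0.5062, -0.0747, 0.3521]
orientation: [[0.001, 0.776, -0.631], [0.002, -0.631, -0.776], [-1.0, -0.001, -0.002]]
wrist_force: [-0.3, -0.3, -0.8]
finger_gap: 0.0439
copper [ 115  195   45  100 2502] [0.5182 0.3453] zmed 0.0023 [0.374 0.282] [0.65  0.406]
brass [125 250  21   9 142] [0.4848 0.348 ] zmed 0.0471 [0.473 0.323] [0.495 0.378]
dark [127 267  19  13 193] [0.4324 0.3473] zmed 0.0457 [0.417 0.323] [0.449 0.373]
```

```bash
python3 -m handwheel '[[0.01,0.05,0,0,0,0.03,0.5],[0.02,0.1,0,0,0,0.06,0.5],[0.03,0.15,0,0,0,0.1,0.5],[0.04,0.2,0,0,0,0.14,0.5],[0.05,0.26,0,0,0,0.18,0.5],[0.06,0.31,0,0,0,0.21,0.5],[0.07,0.36,0,0,0,0.2333,0.5],[0.08,0.41,0,0,0,0.2333,0.5],[0.1086,0.46,0,0,0,0.2333,0.5],[0.1086,0.532,0,0,0,0.2333,0.5]]' 30
python3 -m handwheel '[[0,0,0,0,0,0,0.5],[0,0,0,0,0,0,0.5],[0,0,0,0,0,0,0.5],[0,0,0,0,0,0,0.5],[0,0,0,0,0,0,0.5],[0,0,0,0,0,0,0.5],[0,0,0,0,0,0,0.5],[0,0,0,0,0,0,0.5],[0,0,0,0,0,0,0.5],[0,0,0,0,0,0,0.5]]'
```

```text
t: 17.5
position: [0.5966, 0.3363, 0.351]
orientation: [[0.002, 0.999, 0.037], [-0.003, 0.037, -0.999], [-1.0, 0.002, 0.003]]
wrist_force: [1.8, -0.7, 0.4]
finger_gap: 0.0438
t: 18.5
position: [0.5927, 0.3387, 0.3518]
orientation: [[0.0, 0.999, 0.044], [-0.0, 0.044, -0.999], [-1.0, 0.0, 0.0]]
wrist_force: [-0.3, 0.4, -0.5]
finger_gap: 0.0436
```

```bash
python3 -m handwheel '[[0,0.015,-0.02,0,0,0.001,0.5],[0.0005,0.0151,-0.05,0,0,0.002,0.5],[0.0005,0.0151,-0.08,0,0,0.002,0.5],[0.0005,0.0151,-0.11,0,0,0.002,0.5],[0.0005,0.0151,-0.135,0,0,0.002,0.5],[0.0005,0.0151,-0.155,0,0,0.002,0.5],[0.0005,0.0151,-0.17,0,0,0.002,0.5],[0.0005,0.0151,-0.18,0,0,0.002,0.5],[0.0005,0.0151,-0.185,0,0,0.002,0.5],[0.0005,0.0151,-0.185,0,0,0.002,0.5]]' 30
python3 -m handwheel '[[0,0,0,0,0,0,0.4],[0,0,0,0,0,0,0.3],[0,0,0,0,0,0,0.2],[0,0,0,0,0,0,0.2],[0,0,0,0,0,0,0.2],[0,0,0,0,0,0,0.2],[0,0,0,0,0,0,0.2],[0,0,0,0,0,0,0.2],[0,0,0,0,0,0,0.2],[0,0,0,0,0,0,0.2]]' 35
```

```text
t: 19.5
position: [0.5932, 0.3508, 0.2036]
orientation: [[-0.0, 0.999, 0.05], [0.0, 0.05, -0.999], [-1.0, -0.0, -0.0]]
wrist_force: [-0.0, -0.3, -0.1]
finger_gap: 0.0439
t: 20.5
position: [0.5933, 0.3509, 0.2045]
orientation: [[0.001, 0.999, 0.05], [0.0, 0.05, -0.999], [-1.0, 0.001, -0.0]]
wrist_force: [-1.6, -0.2, 5.9]
finger_gap: 0.0275
```

```bash
python3 -m handwheel '[[0,0,0.02,0,0,0,0.2],[0,0,0.05,0,0,0,0.2],[0,0,0.08,0,0,0,0.2],[0,-0.02,0.1,0,0,0,0.2],[-0.02,-0.06,0.1,0,0,0.01,0.2],[-0.045,-0.11,0.1,0,0,0.02,0.2],[-0.07,-0.16,0.1,0,0,0.0255,0.2],[-0.095,-0.21,0.1,0,0,0.0255,0.2],[-0.12,-0.26,0.1,0,0,0.0255,0.2],[-0.1409,-0.3,0.1,0,0,0.0255,0.2]]' 35
python3 -m handwheel '[[0,-0.0195,0,0,0,0,0.2],[0,-0.0195,0,0,0,0,0.2],[0,-0.0195,0,0,0,0,0.2],[0,-0.0195,0,0,0,0,0.2],[0,-0.0195,0,0,0,0,0.2],[0,-0.0195,0,0,0,0,0.2],[0,-0.0195,0,0,0,0,0.2],[0,-0.0195,0,0,0,0,0.2],[0,-0.0195,0,0,0,0,0.2],[0,-0.0195,0,0,0,0,0.2]]'
python3 - <<'E'
from h import *
im,d,c=grab('side');save(im,'s4.png',(130,110,400,320),2.8)
E
```

```text
t: 21.5
position: [0.4787, 0.107, 0.2837]
orientation: [[-0.001, 0.992, 0.127], [-0.002, 0.127, -0.992], [-1.0, -0.001, 0.002]]
wrist_force: [0.5, -0.2, -1.9]
finger_gap: 0.0272
t: 22.5
position: [0.4804, 0.0952, 0.2837]
orientation: [[-0.0, 0.992, 0.13], [0.0, 0.13, -0.992], [-1.0, -0.0, -0.0]]
wrist_force: [0.2, 0.5, -2.7]
finger_gap: 0.027
```

View pics/s4.png

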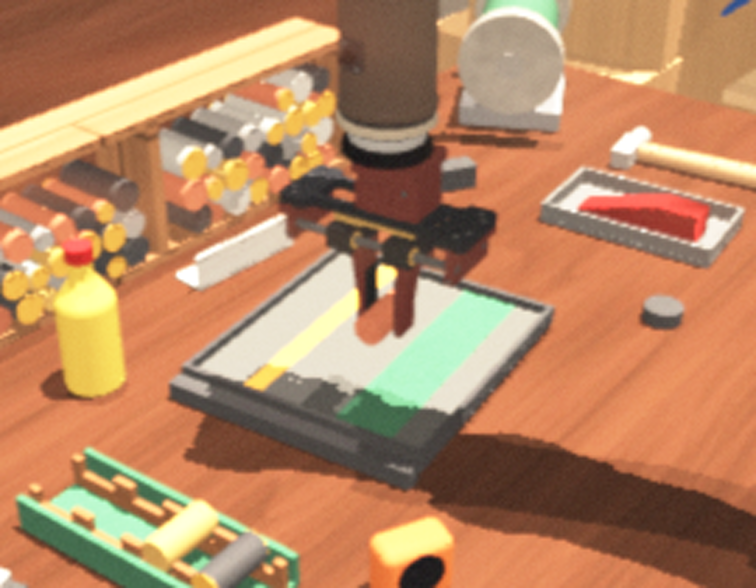

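Run:
```python
from m import *
im,d,c=grab('side');P=cloud(c,d)
h=cv2.cvtColor(im,cv2.COLOR_RGB2HSV)
k=(abs(P[...,0]-.48)<.06)&(abs(P[...,1]-.1)<.06)&(P[...,2]>.05)&(P[...,2]<.17)
vv,uu=np.nonzero(k);print(uu.min(),uu.max(),vv.min(),vv.max())
Q=P[k];H=h[k]
for z in np.arange(.06,.17,.005):
    s=(Q[:,2]>=z)&(Q[:,2]<z+.005)
    if s.sum(): print(round(z,3),s.sum(),np.median(H[s],0),Q[s].min(0).round(3)[:2],Q[s].max(0).round(3)[:2])
```

```text
255 279 200 232
0.1 13 [ 11.  93. 220.] [0.458 0.102] [0.486 0.128]
0.105 32 [  8. 132. 203.] [0.456 0.078] [0.484 0.128]
0.11 40 [  8. 146. 198.] [0.454 0.08 ] [0.501 0.129]
0.115 44 [  8.  153.  205.5] [0.457 0.08 ] [0.502 0.128]
0.12 67 [  8. 151. 205.] [0.456 0.08 ] [0.502 0.13 ]
0.125 81 [  8. 153. 206.] [0.455 0.078] [0.502 0.128]
0.13 31 [  6. 143. 110.] [0.455 0.082] [0.502 0.109]
0.135 26 [  5.5 142.  113. ] [0.455 0.085] [0.501 0.108]
0.14 23 [  6. 145. 111.] [0.454 0.087] [0.501 0.11 ]
0.145 29 [  6. 136. 111.] [0.453 0.083] [0.504 0.11 ]
0.15 36 [  5.5 123.5 112. ] [0.452 0.083] [0.503 0.111]
0.155 35 [  6. 125. 108.] [0.453 0.08 ] [0.504 0.11 ]
0.16 28 [  6.  135.5 112. ] [0.452 0.08 ] [0.503 0.109]
0.165 29 [  6. 140. 116.] [0.45  0.087] [0.506 0.111]
```

```bash
python3 -m handwheel '[[0,0,-0.02,0,0,0,0.2],[0,0,-0.04,0,0,0,0.2],[0,0,-0.06,0,0,0,0.2],[0,0,-0.08,0,0,0,0.2],[0,0,-0.09,0,0,0,0.2],[0,0,-0.097,0,0,0,0.2],[0,0,-0.101,0,0,0,0.2],[0,0,-0.104,0,0,0,0.2],[0,0,-0.104,0,0,0,0.2],[0,0,-0.104,0,0,0,0.2]]' 35
python3 -m handwheel '[[0,0,0,0,0,0,0.33],[0,0,0,0,0,0,0.36],[0,0,0,0,0,0,0.4],[0,0,0,0,0,0,0.45],[0,0,0,0,0,0,0.5],[0,0,0,0,0,0,0.5],[0,0,0.03,0,0,0,0.5],[0,0,0.07,0,0,0,0.5],[0,0,0.11,0,0,0,0.5],[0,0,0.15,0,0,0,0.5]]' 10
python3 -m handwheel '[[0,0.03,0,0,0,-0.01,0.5],[0,0.08,0,0,0,-0.0255,0.5],[0,0.13,0,0,0,-0.0255,0.5],[0,0.18,0,0,0,-0.0255,0.5],[0.001,0.22,0,0,0,-0.0255,0.5],[0.002,0.26,0,0,0,-0.0255,0.5],[0.0055,0.29,0,0,0,-0.0255,0.5],[0.0055,0.3135,0,0,0,-0.0255,0.5],[0.0055,0.3135,0,0,0,-0.0255,0.5],[0.0055,0.3135,0,0,0,-0.0255,0.5]]' 10
python3 - <<'E'
from m import *
im,d,c=grab('top');P=cloud(c,d);save(im,'t5.png',(110,160,330,300),3.6)
mm=mask(im,(5,90,120),(21,255,255),(200,210,300,270));n,l,st,ct=cv2.connectedComponentsWithStats(mm);i=1+st[1:,4].argmax();vv,uu=np.nonzero(l==i)
W=np.array([onz(c,u,v,.040) for u,v in zip(uu,vv)]);print(st[i],W.mean(0),cv2.minAreaRect((W[:,:2]*1e3).astype(np.float32)))
o=np.array([.491,.016]);D=W.mean(0)[:2]-o;print('strip frame',D@[.9916,.1297],D@[-.1297,.9916])
E
```

```text
t: 23.6
position: [0.4806, 0.0952, 0.2009]
orientation: [[0.001, 0.992, 0.13], [0.0, 0.13, -0.992], [-1.0, 0.001, 0.0]]
wrist_force: [0.1, 0.6, -2.8]
finger_gap: 0.0275
t: 24.6
position: [0.4802, 0.0952, 0.3217]
orientation: [[-0.0, 0.992, 0.13], [0.0, 0.13, -0.992], [-1.0, -0.0, -0.0]]
wrist_force: [1.0, -0.4, -0.4]
finger_gap: 0.0436
t: 25.6
position: [0.4846, 0.3457, 0.3202]
orientation: [[-0.001, 0.999, 0.05], [-0.001, 0.05, -0.999], [-1.0, -0.001, 0.001]]
wrist_force: [-0.6, 0.0, -0.4]
finger_gap: 0.0438
[216 247  22  13 216] [0.48113901 0.09941858 0.04      ] ((481.1759338378906, 99.27568054199219), (28.167285919189453, 58.66505813598633), 7.117930889129639)
strip frame 0.0010412339949878585 0.08399683427890442
```

View pics/t5.png

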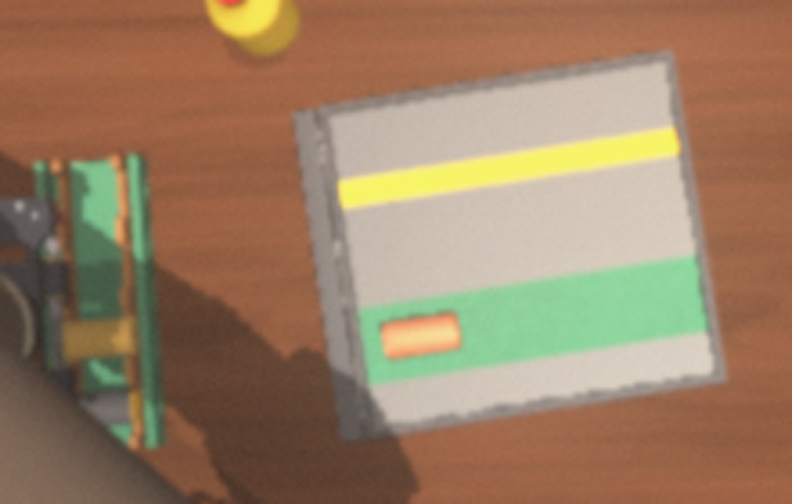

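Copper lies on the strip at crop (420,335), parallel to the line. Brass is next.

```bash
python3 -m handwheel '[[0.0005,0.004,-0.02,0,0,0,0.5],[0.0005,0.004,-0.04,0,0,0,0.5],[0.0005,0.004,-0.06,0,0,0,0.5],[0.0005,0.004,-0.085,0,0,0,0.5],[0.0005,0.004,-0.105,0,0,0,0.5],[0.0005,0.004,-0.12,0,0,0,0.5],[0.0005,0.004,-0.135,0,0,0,0.5],[0.0005,0.004,-0.142,0,0,0,0.5],[0.0005,0.004,-0.146,0,0,0,0.5],[0.0005,0.004,-0.146,0,0,0,0.5]]' 10
python3 -m handwheel '[[0,0,0,0,0,0,0.4],[0,0,0,0,0,0,0.3],[0,0,0,0,0,0,0.2],[0,0,0,0,0,0,0.2],[0,0,0,0,0,0,0.2],[0,0,0,0,0,0,0.2],[0,0,0,0,0,0,0.2],[0,0,0,0,0,0,0.2],[0,0,0,0,0,0,0.2],[0,0,0,0,0,0,0.2]]' 35
python3 -m handwheel '[[0,0,0.02,0,0,0,0.2],[0,0,0.05,0,0,0,0.2],[0,0,0.08,0,0,0,0.2],[0,-0.02,0.1,0,0,0,0.2],[0,-0.06,0.1,0,0,0.01,0.2],[0.002,-0.11,0.1,0,0,0.02,0.2],[0.004,-0.16,0.1,0,0,0.0255,0.2],[0.006,-0.21,0.1,0,0,0.0255,0.2],[0.0075,-0.26,0.1,0,0,0.0255,0.2],[0.0075,-0.3,0.1,0,0,0.0255,0.2]]' 35
```

```text
t: 26.65
position: [0.4853, 0.3493, 0.2037]
orientation: [[0.0, 0.999, 0.05], [0.0, 0.05, -0.999], [-1.0, 0.0, -0.0]]
wrist_force: [0.8, -0.1, 0.9]
finger_gap: 0.0436
t: 27.65
position: [0.4854, 0.3493, 0.2042]
orientation: [[0.001, 0.999, 0.05], [0.0, 0.05, -0.999], [-1.0, 0.001, -0.0]]
wrist_force: [-0.8, -0.8, 5.0]
finger_gap: 0.0275
t: 28.65
position: [0.4909, 0.1065, 0.2841]
orientation: [[-0.0, 0.992, 0.128], [-0.001, 0.128, -0.992], [-1.0, -0.001, 0.001]]
wrist_force: [0.4, -0.2, -2.6]
finger_gap: 0.0274
```

```bash
python3 -m handwheel '[[0,-0.04,0,0,0,0,0.2],[0,-0.08,0,0,0,0,0.2],[0,-0.113,0,0,0,0,0.2],[0,-0.113,-0.02,0,0,0,0.2],[0,-0.113,-0.045,0,0,0,0.2],[0,-0.113,-0.07,0,0,0,0.2],[0,-0.113,-0.09,0,0,0,0.2],[0,-0.113,-0.1,0,0,0,0.2],[0,-0.113,-0.1045,0,0,0,0.2],[0,-0.113,-0.1045,0,0,0,0.2]]' 35
python3 -m handwheel '[[0,0,0,0,0,0,0.31],[0,0,0,0,0,0,0.34],[0,0,0,0,0,0,0.38],[0,0,0,0,0,0,0.44],[0,0,0,0,0,0,0.5],[0,0,0,0,0,0,0.5],[0,0,0.03,0,0,0,0.5],[0,0,0.07,0,0,0,0.5],[0,0,0.11,0,0,0,0.5],[0,0,0.15,0,0,0,0.5]]' 10
python3 -m handwheel '[[0,0.03,0,0,0,-0.01,0.5],[0,0.08,0,0,0,-0.0255,0.5],[-0.01,0.13,0,0,0,-0.0255,0.5],[-0.02,0.18,0,0,0,-0.0255,0.5],[-0.03,0.23,0,0,0,-0.0255,0.5],[-0.04,0.28,0,0,0,-0.0255,0.5],[-0.05,0.33,0,0,0,-0.0255,0.5],[-0.06,0.37,0,0,0,-0.0255,0.5],[-0.0738,0.4,0,0,0,-0.0255,0.5],[-0.0738,0.4137,0,0,0,-0.0255,0.5]]' 10
cat > bars.py <<'E'
from m import *
import sys
im,d,c=grab('top');P=cloud(c,d);o=np.array([.491,.016])
def rep(nm,mm):
    n,l,st,ct=cv2.connectedComponentsWithStats(mm)
    for i in range(1,n):
        if st[i,4]<90: continue
        vv,uu=np.nonzero(l==i);W=np.array([onz(c,u,v,.040) for u,v in zip(uu,vv)])
        r=cv2.minAreaRect((W[:,:2]*1e3).astype(np.float32));C=np.array(r[0])/1e3;D=C-o
        print(nm,st[i],C.round(4),np.round(r[1],1),round(r[2],1),'strip',(D@[.9916,.1297]).round(4),(D@[-.1297,.9916]).round(4),'z',np.median(P[l==i][:,2]).round(4))
b=(203,175,310,280)
rep('copper',mask(im,(2,90,90),(20,255,255),b));rep('yellowish',mask(im,(21,90,110),(35,255,255),b))
z=((P[...,2]>.030)&(P[...,2]<.07)).astype(np.uint8)*255;k=np.zeros_like(z);k[178:280,206:300]=z[178:280,206:300];rep('depth',k)
save(im,sys.argv[1],(110,160,330,300),3.6)
E
python3 bars.py t6.png
```

```text
t: 29.65
position: [0.4913, 0.0189, 0.2007]
orientation: [[-0.0, 0.992, 0.13], [-0.0, 0.13, -0.992], [-1.0, -0.0, 0.0]]
wrist_force: [-0.3, 0.5, -3.3]
finger_gap: 0.0276
t: 30.65
position: [0.491, 0.0188, 0.3213]
orientation: [[-0.0, 0.992, 0.13], [0.0, 0.13, -0.992], [-1.0, -0.0, -0.0]]
wrist_force: [-0.1, 0.2, -0.2]
finger_gap: 0.0439
t: 31.65
position: [0.4303, 0.3523, 0.3202]
orientation: [[-0.001, 0.999, 0.054], [0.001, 0.054, -0.999], [-1.0, -0.001, -0.001]]
wrist_force: [0.3, 0.5, -0.6]
finger_gap: 0.044
copper [203 175  82  14 579] [0.6787 0.0479] [225.2  36.4] 89.0 strip 0.1903 0.0073 z 0.0012
copper [297 175  13  73 486] [ 0.5909 -0.1144] [ 33.3 199.5] 88.1 strip 0.0822 -0.1422 z 0.001
copper [216 247  22  13 202] [0.4812 0.0993] [28.2 58.7] 7.1 strip 0.0011 0.0839 z 0.0408
copper [230 267  80  13 555] [ 0.4227 -0.0174] [216.2  32.6] 88.4 strip -0.072 -0.0243 z 0.0004
yellowish [204 195  95  23 748] [0.6083 0.0294] [ 22.4 264. ] 7.6 strip 0.118 -0.002 z 0.0173
yellowish [246 242  22  12 194] [0.493  0.0169] [27.2 57.9] 6.5 strip 0.0021 0.0007 z 0.0426
depth [246 241  21  13 202] [0.494  0.0172] [27.1 56. ] 7.8 strip 0.0031 0.0008 z 0.0426
depth [216 247  22  12 206] [0.4821 0.1   ] [27.3 56.8] 7.1 strip 0.0021 0.0844 z 0.0418
```

```bash
python3 -m handwheel '[[0.002,-0.0054,-0.02,0,0,0,0.5],[0.002,-0.0054,-0.04,0,0,0,0.5],[0.002,-0.0054,-0.06,0,0,0,0.5],[0.002,-0.0054,-0.085,0,0,0,0.5],[0.002,-0.0054,-0.105,0,0,0,0.5],[0.002,-0.0054,-0.12,0,0,0,0.5],[0.002,-0.0054,-0.135,0,0,0,0.5],[0.002,-0.0054,-0.142,0,0,0,0.5],[0.002,-0.0054,-0.146,0,0,0,0.5],[0.002,-0.0054,-0.146,0,0,0,0.5]]' 10
python3 -m handwheel '[[0,0,0,0,0,0,0.4],[0,0,0,0,0,0,0.3],[0,0,0,0,0,0,0.2],[0,0,0,0,0,0,0.2],[0,0,0,0,0,0,0.2],[0,0,0,0,0,0,0.2],[0,0,0,0,0,0,0.2],[0,0,0,0,0,0,0.2],[0,0,0,0,0,0,0.2],[0,0,0,0,0,0,0.2]]' 35
python3 -m handwheel '[[0,0,0.02,0,0,0,0.2],[0,0,0.05,0,0,0,0.2],[0,0,0.08,0,0,0,0.2],[0.005,-0.02,0.1,0,0,0,0.2],[0.015,-0.06,0.1,0,0,0.01,0.2],[0.025,-0.11,0.1,0,0,0.02,0.2],[0.035,-0.16,0.1,0,0,0.0255,0.2],[0.045,-0.21,0.1,0,0,0.0255,0.2],[0.055,-0.26,0.1,0,0,0.0255,0.2],[0.065,-0.3,0.1,0,0,0.0255,0.2]]' 35
```

```text
t: 32.7
position: [0.4338, 0.3455, 0.2033]
orientation: [[-0.0, 0.999, 0.05], [-0.0, 0.05, -0.999], [-1.0, -0.0, 0.0]]
wrist_force: [0.4, -1.0, 0.2]
finger_gap: 0.044
t: 33.7
position: [0.4338, 0.3456, 0.2038]
orientation: [[0.0, 0.999, 0.05], [0.0, 0.05, -0.999], [-1.0, 0.0, -0.0]]
wrist_force: [-2.1, -0.8, 6.4]
finger_gap: 0.0271
t: 34.7
position: [0.4858, 0.1027, 0.2839]
orientation: [[0.0, 0.992, 0.128], [-0.001, 0.128, -0.992], [-1.0, -0.0, 0.001]]
wrist_force: [1.4, -0.5, -2.7]
finger_gap: 0.0271
```

```bash
python3 -m handwheel '[[0.005,-0.045,0,0,0,0,0.2],[0.01,-0.095,0,0,0,0,0.2],[0.015,-0.145,0,0,0,0,0.2],[0.0195,-0.19,0,0,0,0,0.2],[0.0195,-0.2075,0,0,0,0,0.2],[0.0195,-0.2075,-0.01,0,0,0,0.2],[0.0195,-0.2075,-0.03,0,0,0,0.2],[0.0195,-0.2075,-0.05,0,0,0,0.2],[0.0195,-0.2075,-0.06,0,0,0,0.2],[0.0195,-0.2075,-0.06,0,0,0,0.2]]' 35
```

```text
t: 35.7
position: [0.5009, -0.0591, 0.2344]
orientation: [[-0.002, 0.991, 0.132], [0.001, 0.132, -0.991], [-1.0, -0.002, -0.001]]
wrist_force: [-0.6, -0.4, -2.1]
finger_gap: 0.0272
```

```bash
python3 -m handwheel '[[0,-0.004,0,0,0,0,0.2],[0,-0.005,-0.01,0,0,0,0.2],[0,-0.005,-0.02,0,0,0,0.2],[0,-0.005,-0.03,0,0,0,0.2],[0,-0.005,-0.037,0,0,0,0.2],[0,-0.005,-0.041,0,0,0,0.2],[0,-0.005,-0.0425,0,0,0,0.2],[0,-0.005,-0.0425,0,0,0,0.2],[0,-0.005,-0.0425,0,0,0,0.2],[0,-0.005,-0.0425,0,0,0,0.2]]' 35
python3 -m handwheel '[[0,0,0,0,0,0,0.31],[0,0,0,0,0,0,0.34],[0,0,0,0,0,0,0.38],[0,0,0,0,0,0,0.44],[0,0,0,0,0,0,0.5],[0,0,0,0,0,0,0.5],[0,0,0.03,0,0,0,0.5],[0,0,0.07,0,0,0,0.5],[0,0,0.11,0,0,0,0.5],[0,0,0.15,0,0,0,0.5]]' 10
python3 -m handwheel '[[-0.04,0,0,0,0,0,0.4],[-0.08,0,0,0,0,0,0.3],[-0.12,0,0,0,0,0,0.2],[-0.15,0,0,0,0,0,0.1],[-0.15,0,0,0,0,0,0],[-0.15,0,0,0,0,0,0],[-0.15,0,0,0,0,0,0],[-0.15,0,0,0,0,0,0],[-0.15,0,0,0,0,0,0],[-0.15,0,0,0,0,0,0]]' 10
python3 bars.py t7.png | grep -v "z 0.00"
```

```text
t: 36.7
position: [0.5015, -0.0646, 0.2016]
orientation: [[0.001, 0.992, 0.13], [-0.0, 0.13, -0.992], [-1.0, 0.001, 0.0]]
wrist_force: [-0.0, 0.1, -2.6]
finger_gap: 0.0273
t: 37.7
position: [0.5012, -0.0645, 0.3225]
orientation: [[-0.0, 0.992, 0.13], [0.0, 0.13, -0.992], [-1.0, -0.0, -0.0]]
wrist_force: [0.5, 0.1, -0.0]
finger_gap: 0.0439
t: 38.7
position: [0.3817, -0.0645, 0.3212]
orientation: [[-0.0, 0.992, 0.13], [0.0, 0.13, -0.992], [-1.0, -0.0, -0.0]]
wrist_force: [-0.3, 0.1, 0.7]
finger_gap: 0.0006
copper [247 242  20  12 179] [0.4929 0.017 ] [24.8 54.2] 7.8 strip 0.002 0.0008 z 0.0431
copper [216 247  22  13 215] [0.4812 0.0993] [28.2 58.7] 7.1 strip 0.0011 0.0839 z 0.0414
yellowish [204 195  95  23 754] [0.6081 0.0293] [ 22.3 263.9] 7.5 strip 0.1179 -0.002 z 0.0172
depth [274 237  23  13 207] [ 0.5033 -0.0622] [27.5 56.9] 7.8 strip 0.0021 -0.0792 z 0.0416
depth [246 241  22  13 203] [0.494  0.0172] [27.1 56. ] 7.8 strip 0.0031 0.0008 z 0.0426
depth [216 247  22  12 204] [0.4822 0.0998] [26.8 57.2] 6.5 strip 0.0021 0.0842 z 0.0416
```

View pics/t7.png

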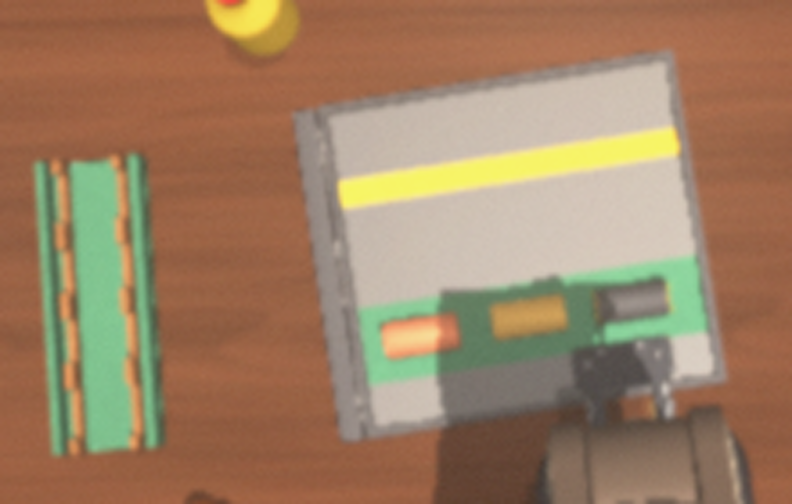

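All three bars lie on the strip at crop (420,337), (530,317) and (632,300), parallel to the line, and the rack is empty. I'll turn the gripper 90° so two slightly opened fingers push each bar from behind.

```bash
python3 -m handwheel '[[0,0,0,0,0,-0.04,0.2],[0,0,0,0,0,-0.08,0.2],[0,0,0,0,0,-0.12,0.2],[0,0,0,0,0,-0.16,0.2],[0,0,0,0,0,-0.2,0.2],[0,0,0,0,0,-0.24,0.2],[0,0,0,0,0,-0.28,0.2],[0,0,0,0,0,-0.32,0.2],[0,0,0,0,0,-0.36,0.2],[0,0,0,0,0,-0.4,0.2]]' 10
python3 -m handwheel '[[0.02,0,0,0,0,-0.04,0.2],[0.04,0,0,0,0,-0.08,0.2],[0.06,0,0,0,0,-0.1,0.2],[0.08,-0.0037,0,0,0,-0.1,0.2],[0.0998,-0.0037,-0.01,0,0,-0.1,0.2],[0.0998,-0.0037,-0.03,0,0,-0.1,0.2],[0.0998,-0.0037,-0.05,0,0,-0.1,0.2],[0.0998,-0.0037,-0.07,0,0,-0.1,0.2],[0.0998,-0.0037,-0.08,0,0,-0.1,0.2],[0.0998,-0.0037,-0.08,0,0,-0.1,0.2]]' 10
python3 -c "
from rig import robot;print(robot.read_state()['joint_pos'].round(1))"
```

```text
t: 39.75
position: [0.3815, -0.0645, 0.3213]
orientation: [[-0.0, 0.425, -0.905], [0.0, -0.905, -0.425], [-1.0, -0.0, 0.0]]
wrist_force: [-0.4, 0.7, -0.7]
finger_gap: 0.0179
t: 40.75
position: [0.4609, -0.0675, 0.2564]
orientation: [[-0.002, 0.13, -0.992], [0.0, -0.992, -0.13], [-1.0, -0.001, 0.002]]
wrist_force: [-0.4, 0.4, -0.4]
finger_gap: 0.0175
[ 21.6  21.6 -23.1 120.2  12.8  40.6 -92.4]
```

```bash
python3 -m handwheel '[[0,0,-0.02,0,0,0,0.2],[0,0,-0.04,0,0,0,0.2],[0,0,-0.055,0,0,0,0.2],[0,0,-0.064,0,0,0,0.2],[0,0,-0.0668,0,0,0,0.2],[0,0,-0.0668,0,0,0,0.2],[0.004,0.0005,-0.0668,0,0,0,0.2],[0.008,0.001,-0.0668,0,0,0,0.2],[0.012,0.0016,-0.0668,0,0,0,0.2],[0.016,0.0021,-0.0668,0,0,0,0.2]]' 10
python3 -m handwheel '[[0.003,0.0004,0,0,0,0,0.2],[0.006,0.0008,0,0,0,0,0.2],[0.01,0.0013,0,0,0,0,0.2],[0.014,0.0018,0,0,0,0,0.2],[0.018,0.0024,0,0,0,0,0.2],[0.022,0.0029,0,0,0,0,0.2],[0.026,0.0034,0,0,0,0,0.2],[0.03,0.0039,0,0,0,0,0.2],[0.034,0.0044,0,0,0,0,0.2],[0.038,0.005,0,0,0,0,0.2]]' 10
python3 bars.py t8.png | grep -v "z 0.00"
```

```text
t: 41.75
position: [0.4745, -0.0658, 0.2042]
orientation: [[0.001, 0.13, -0.992], [-0.0, -0.992, -0.13], [-1.0, 0.0, -0.001]]
wrist_force: [-0.6, 0.6, 0.2]
finger_gap: 0.0171
t: 42.75
position: [0.5047, -0.0619, 0.2039]
orientation: [[-0.0, 0.129, -0.992], [-0.0, -0.992, -0.129], [-1.0, 0.0, 0.0]]
wrist_force: [-0.3, 0.1, 0.2]
finger_gap: 0.0178
copper [238 200  37  13 206] [0.6093 0.0165] [ 23.4 100.4] 7.0 strip 0.1173 -0.0148 z 0.0174
copper [216 247  22  13 205] [0.4812 0.0993] [28.2 58.7] 7.1 strip 0.0011 0.0839 z 0.041
yellowish [270 195  29  12 215] [ 0.6203 -0.063 ] [21.5 77.7] 7.8 strip 0.118 -0.0951 z 0.0169
yellowish [204 201  58  17 350] [0.6014 0.0798] [ 22.3 162. ] 7.3 strip 0.1177 0.049 z 0.0172
depth [216 247  22  12 205] [0.4824 0.0998] [27.2 57.2] 6.5 strip 0.0023 0.0842 z 0.0416
```

```bash
python3 -m handwheel '[[0.004,0.0005,0,0,0,0,0.2],[0.008,0.001,0,0,0,0,0.2],[0.012,0.0016,0,0,0,0,0.2],[0.016,0.0021,0,0,0,0,0.2],[0.02,0.0026,0,0,0,0,0.2],[0.024,0.0031,0,0,0,0,0.2],[0.028,0.0037,0,0,0,0,0.2],[0.032,0.0042,0,0,0,0,0.2],[0.036,0.0047,0,0,0,0,0.2],[0.04,0.0052,0,0,0,0,0.2]]' 10
python3 -m handwheel '[[0.004,0.0005,0,0,0,0,0.2],[0.008,0.001,0,0,0,0,0.2],[0.012,0.0016,0,0,0,0,0.2],[0.016,0.0021,0,0,0,0,0.2],[0.02,0.0026,0,0,0,0,0.2],[0.024,0.0031,0,0,0,0,0.2],[0.028,0.0037,0,0,0,0,0.2],[0.032,0.0042,0,0,0,0,0.2],[0.036,0.0047,0,0,0,0,0.2],[0.04,0.0052,0,0,0,0,0.2]]' 10
python3 -m handwheel '[[0.003,0.0004,0,0,0,0,0.2],[0.006,0.0008,0,0,0,0,0.2],[0.009,0.0012,0,0,0,0,0.2],[0.012,0.0016,0,0,0,0,0.2],[0.0145,0.0019,0,0,0,0,0.2],[0.017,0.0022,0,0,0,0,0.2],[0.019,0.0025,0,0,0,0,0.2],[0.021,0.0027,0,0,0,0,0.2],[0.023,0.003,0,0,0,0,0.2],[0.0245,0.0032,0,0,0,0,0.2]]' 10
python3 -m handwheel '[[0,0,0,0,0,0,0.2],[0,0,0,0,0,0,0.2],[-0.02,-0.0026,0,0,0,0,0.2],[-0.04,-0.0052,0,0,0,0,0.2],[-0.04,-0.0052,0.03,0,0,0,0.2],[-0.04,-0.0052,0.07,0,0,0,0.2],[-0.06,-0.0052,0.11,0,0,0,0.2],[-0.1,-0.0052,0.14,0,0,0,0.2],[-0.15,-0.0052,0.14,0,0,0,0.2],[-0.2,-0.0052,0.14,0,0,0,0.2]]' 10
python3 bars.py t9.png | grep -v "z 0.00"
```

```text
t: 43.8
position: [0.5367, -0.0577, 0.2039]
orientation: [[-0.0, 0.129, -0.992], [-0.0, -0.992, -0.129], [-1.0, 0.0, 0.0]]
wrist_force: [-1.5, 0.9, -0.1]
finger_gap: 0.0177
t: 44.8
position: [0.5687, -0.0535, 0.2039]
orientation: [[-0.0, 0.129, -0.992], [-0.0, -0.992, -0.129], [-1.0, 0.0, 0.0]]
wrist_force: [-1.4, -0.2, 0.6]
finger_gap: 0.0174
t: 45.8
position: [0.5882, -0.051, 0.2039]
orientation: [[0.0, 0.13, -0.992], [-0.0, -0.992, -0.13], [-1.0, 0.0, -0.0]]
wrist_force: [-1.0, -0.1, 0.4]
finger_gap: 0.0177
t: 46.8
position: [0.4269, -0.0551, 0.3166]
orientation: [[0.002, 0.129, -0.992], [-0.001, -0.992, -0.129], [-1.0, 0.001, -0.002]]
wrist_force: [0.3, 0.7, 0.2]
finger_gap: 0.0174
copper [247 242  20  12 178] [0.4931 0.017 ] [24.8 54.1] 7.1 strip 0.0022 0.0007 z 0.0418
copper [216 247  22  13 217] [0.4812 0.0993] [28.2 58.7] 7.1 strip 0.0011 0.0839 z 0.0414
yellowish [204 200  64  18 512] [0.6025 0.0715] [ 22.4 178.8] 7.3 strip 0.1178 0.0406 z 0.0173
depth [268 197  22  13 203] [ 0.615  -0.0476] [27.3 56.9] 7.1 strip 0.1148 -0.0792 z 0.0423
depth [246 241  21  13 201] [0.494  0.0172] [27.1 56. ] 7.8 strip 0.0031 0.0008 z 0.0412
depth [216 247  22  12 205] [0.4822 0.0996] [27.1 57.4] 7.8 strip 0.0021 0.0841 z 0.0416
```

View pics/t9.png

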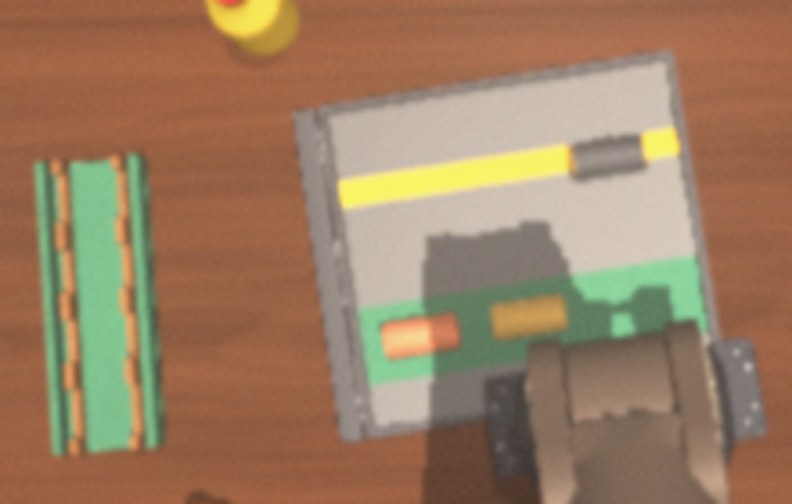

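The dark bar rolled onto the line (crop (608,157)), about 5 mm short of its middle. I'll push brass the same way but slightly further, then nudge the dark one.

```bash
python3 -m handwheel '[[0.015,0.04,0,0,0,0,0.2],[0.0305,0.083,0,0,0,0,0.2],[0.0305,0.083,-0.03,0,0,0,0.2],[0.0305,0.083,-0.06,0,0,0,0.2],[0.0305,0.083,-0.09,0,0,0,0.2],[0.0305,0.083,-0.115,0,0,0,0.2],[0.0305,0.083,-0.13,0,0,0,0.2],[0.0305,0.083,-0.138,0,0,0,0.2],[0.0305,0.083,-0.141,0,0,0,0.2],[0.0305,0.083,-0.141,0,0,0,0.2]]' 10
python3 -m handwheel '[[0.001,0.0001,0,0,0,0,0.2],[0.0025,0.0003,0,0,0,0,0.2],[0.004,0.0005,0,0,0,0,0.2],[0.006,0.0008,0,0,0,0,0.2],[0.008,0.001,0,0,0,0,0.2],[0.01,0.0013,0,0,0,0,0.2],[0.012,0.0016,0,0,0,0,0.2],[0.014,0.0018,0,0,0,0,0.2],[0.016,0.0021,0,0,0,0,0.2],[0.018,0.0024,0,0,0,0,0.2]]' 10
```

```text
t: 47.85
position: [0.4527, 0.0113, 0.2034]
orientation: [[0.001, 0.13, -0.992], [-0.0, -0.992, -0.13], [-1.0, 0.0, -0.0]]
wrist_force: [-0.2, -0.5, 0.8]
finger_gap: 0.0173
t: 48.85
position: [0.467, 0.0132, 0.2031]
orientation: [[-0.0, 0.13, -0.992], [-0.0, -0.992, -0.13], [-1.0, 0.0, 0.0]]
wrist_force: [0.6, -0.3, 0.1]
finger_gap: 0.0175
```

```bash
python3 -m handwheel '[[0.003,0.0004,0,0,0,0,0.2],[0.007,0.0009,0,0,0,0,0.2],[0.011,0.0014,0,0,0,0,0.2],[0.015,0.002,0,0,0,0,0.2],[0.019,0.0025,0,0,0,0,0.2],[0.023,0.003,0,0,0,0,0.2],[0.027,0.0035,0,0,0,0,0.2],[0.031,0.004,0,0,0,0,0.2],[0.035,0.0046,0,0,0,0,0.2],[0.039,0.0051,0,0,0,0,0.2]]' 10
python3 -m handwheel '[[0.004,0.0005,0,0,0,0,0.2],[0.008,0.001,0,0,0,0,0.2],[0.012,0.0016,0,0,0,0,0.2],[0.016,0.0021,0,0,0,0,0.2],[0.02,0.0026,0,0,0,0,0.2],[0.024,0.0031,0,0,0,0,0.2],[0.028,0.0037,0,0,0,0,0.2],[0.032,0.0042,0,0,0,0,0.2],[0.036,0.0047,0,0,0,0,0.2],[0.04,0.0052,0,0,0,0,0.2]]' 10
python3 -m handwheel '[[0.004,0.0005,0,0,0,0,0.2],[0.008,0.001,0,0,0,0,0.2],[0.012,0.0016,0,0,0,0,0.2],[0.016,0.0021,0,0,0,0,0.2],[0.02,0.0026,0,0,0,0,0.2],[0.024,0.0031,0,0,0,0,0.2],[0.028,0.0037,0,0,0,0,0.2],[0.032,0.0042,0,0,0,0,0.2],[0.036,0.0047,0,0,0,0,0.2],[0.04,0.0052,0,0,0,0,0.2]]' 10
python3 -m handwheel '[[0.0035,0.0005,0,0,0,0,0.2],[0.007,0.0009,0,0,0,0,0.2],[0.0105,0.0014,0,0,0,0,0.2],[0.0135,0.0018,0,0,0,0,0.2],[0.0165,0.0021,0,0,0,0,0.2],[0.019,0.0025,0,0,0,0,0.2],[0.0215,0.0028,0,0,0,0,0.2],[0.024,0.0031,0,0,0,0,0.2],[0.026,0.0034,0,0,0,0,0.2],[0.028,0.0036,0,0,0,0,0.2]]' 10
python3 -m handwheel '[[0,0,0,0,0,0,0.2],[0,0,0,0,0,0,0.2],[-0.02,-0.0026,0,0,0,0,0.2],[-0.04,-0.0052,0,0,0,0,0.2],[-0.04,-0.0052,0.03,0,0,0,0.2],[-0.04,-0.0052,0.07,0,0,0,0.2],[-0.06,-0.0052,0.11,0,0,0,0.2],[-0.1,-0.0052,0.14,0,0,0,0.2],[-0.15,-0.0052,0.14,0,0,0,0.2],[-0.2,-0.0052,0.14,0,0,0,0.2]]' 10
python3 bars.py t10.png | grep -v "z 0.00"
```

```text
t: 49.85
position: [0.4983, 0.0173, 0.2031]
orientation: [[-0.0, 0.13, -0.992], [-0.0, -0.992, -0.13], [-1.0, 0.0, 0.0]]
wrist_force: [-0.6, 0.1, 0.5]
finger_gap: 0.0179
t: 50.85
position: [0.5303, 0.0214, 0.2031]
orientation: [[-0.0, 0.129, -0.992], [-0.0, -0.992, -0.129], [-1.0, 0.0, 0.0]]
wrist_force: [-0.7, -0.2, -0.1]
finger_gap: 0.0178
t: 51.85
position: [0.5623, 0.0256, 0.2031]
orientation: [[-0.0, 0.129, -0.992], [-0.0, -0.992, -0.129], [-1.0, 0.0, 0.0]]
wrist_force: [-1.0, -0.2, -0.3]
finger_gap: 0.0176
t: 52.85
position: [0.5845, 0.0285, 0.2031]
orientation: [[-0.0, 0.13, -0.992], [-0.0, -0.992, -0.13], [-1.0, 0.0, 0.0]]
wrist_force: [-0.4, -0.3, 0.7]
finger_gap: 0.0175
t: 53.85
position: [0.4233, 0.0244, 0.3158]
orientation: [[0.002, 0.129, -0.992], [-0.0, -0.992, -0.129], [-1.0, 0.0, -0.002]]
wrist_force: [0.2, -0.0, 0.9]
finger_gap: 0.0178
copper [216 247  22  13 219] [0.4808 0.0991] [28.6 58.3] 5.5 strip 0.0007 0.0837 z 0.0422
yellowish [204 200  64  18 512] [0.6041 0.0719] [ 25.1 178.5] 7.8 strip 0.1194 0.0408 z 0.0194
depth [268 197  22  13 205] [ 0.6152 -0.0476] [27.4 56.8] 7.8 strip 0.1149 -0.0792 z 0.0413
depth [239 199  22  13 199] [0.6118 0.0325] [27.5 56.1] 7.1 strip 0.1219 0.0007 z 0.0424
depth [216 247  22  12 206] [0.482  0.0998] [27.1 57.1] 6.9 strip 0.002 0.0842 z 0.0423
```

```bash
python3 -m handwheel '[[0.01,0.04,0,0,0,0,0.2],[0.02,0.0871,0,0,0,0,0.2],[0.0214,0.0871,-0.03,0,0,0,0.2],[0.0214,0.0871,-0.06,0,0,0,0.2],[0.0214,0.0871,-0.09,0,0,0,0.2],[0.0214,0.0871,-0.115,0,0,0,0.2],[0.0214,0.0871,-0.13,0,0,0,0.2],[0.0214,0.0871,-0.138,0,0,0,0.2],[0.0214,0.0871,-0.141,0,0,0,0.2],[0.0214,0.0871,-0.141,0,0,0,0.2]]' 10
python3 -m handwheel '[[0.001,0.0001,0,0,0,0,0.2],[0.0025,0.0003,0,0,0,0,0.2],[0.004,0.0005,0,0,0,0,0.2],[0.006,0.0008,0,0,0,0,0.2],[0.008,0.001,0,0,0,0,0.2],[0.01,0.0013,0,0,0,0,0.2],[0.012,0.0016,0,0,0,0,0.2],[0.014,0.0018,0,0,0,0,0.2],[0.016,0.0021,0,0,0,0,0.2],[0.018,0.0024,0,0,0,0,0.2]]' 10
python3 -c "
from rig import robot;p=robot.read_state()['position'];print((p[0]-.491)*.9916+(p[1]-.016)*.1297)"
```

```text
t: 54.9
position: [0.4418, 0.094, 0.2026]
orientation: [[0.001, 0.13, -0.992], [0.0, -0.992, -0.13], [-1.0, 0.0, -0.001]]
wrist_force: [-0.4, 0.5, 0.4]
finger_gap: 0.0174
t: 55.9
position: [0.456, 0.0959, 0.2022]
orientation: [[-0.0, 0.129, -0.992], [-0.0, -0.992, -0.129], [-1.0, 0.0, 0.0]]
wrist_force: [-1.4, 0.3, 0.8]
finger_gap: 0.0178
-0.024369024978424154
```

```bash
python3 -m handwheel '[[0.003,0.0004,0,0,0,0,0.2],[0.007,0.0009,0,0,0,0,0.2],[0.011,0.0014,0,0,0,0,0.2],[0.015,0.002,0,0,0,0,0.2],[0.019,0.0025,0,0,0,0,0.2],[0.023,0.003,0,0,0,0,0.2],[0.027,0.0035,0,0,0,0,0.2],[0.031,0.004,0,0,0,0,0.2],[0.035,0.0046,0,0,0,0,0.2],[0.039,0.0051,0,0,0,0,0.2]]' 10
python3 -m handwheel '[[0.004,0.0005,0,0,0,0,0.2],[0.008,0.001,0,0,0,0,0.2],[0.012,0.0016,0,0,0,0,0.2],[0.016,0.0021,0,0,0,0,0.2],[0.02,0.0026,0,0,0,0,0.2],[0.024,0.0031,0,0,0,0,0.2],[0.028,0.0037,0,0,0,0,0.2],[0.032,0.0042,0,0,0,0,0.2],[0.036,0.0047,0,0,0,0,0.2],[0.04,0.0052,0,0,0,0,0.2]]' 10
python3 -m handwheel '[[0.004,0.0005,0,0,0,0,0.2],[0.008,0.001,0,0,0,0,0.2],[0.012,0.0016,0,0,0,0,0.2],[0.016,0.0021,0,0,0,0,0.2],[0.02,0.0026,0,0,0,0,0.2],[0.024,0.0031,0,0,0,0,0.2],[0.028,0.0037,0,0,0,0,0.2],[0.032,0.0042,0,0,0,0,0.2],[0.036,0.0047,0,0,0,0,0.2],[0.04,0.0052,0,0,0,0,0.2]]' 10
python3 -m handwheel '[[0.0035,0.0005,0,0,0,0,0.2],[0.007,0.0009,0,0,0,0,0.2],[0.0105,0.0014,0,0,0,0,0.2],[0.0135,0.0018,0,0,0,0,0.2],[0.0165,0.0021,0,0,0,0,0.2],[0.019,0.0025,0,0,0,0,0.2],[0.0215,0.0028,0,0,0,0,0.2],[0.024,0.0031,0,0,0,0,0.2],[0.026,0.0034,0,0,0,0,0.2],[0.028,0.0036,0,0,0,0,0.2]]' 10
python3 -m handwheel '[[0,0,0,0,0,0,0.2],[0,0,0,0,0,0,0.2],[-0.02,-0.0026,0,0,0,0,0.2],[-0.04,-0.0052,0,0,0,0,0.2],[-0.04,-0.0052,0.03,0,0,0,0.2],[-0.04,-0.0052,0.07,0,0,0,0.2],[-0.04,-0.0052,0.11,0,0,0,0.2],[-0.04,-0.04,0.14,0,0,0,0.2],[-0.03,-0.09,0.14,0,0,0,0.2],[-0.02,-0.13,0.14,0,0,0,0.2]]' 10
python3 bars.py t11.png | grep -v "z 0.00"
```

```text
t: 56.9
position: [0.4874, 0.1, 0.2023]
orientation: [[-0.0, 0.129, -0.992], [-0.0, -0.992, -0.129], [-1.0, 0.0, 0.0]]
wrist_force: [-0.9, -0.2, 1.2]
finger_gap: 0.0174
t: 57.9
position: [0.5194, 0.1041, 0.2023]
orientation: [[0.0, 0.129, -0.992], [0.0, -0.992, -0.129], [-1.0, -0.0, -0.0]]
wrist_force: [-0.6, -0.4, -0.4]
finger_gap: 0.0174
t: 58.9
position: [0.5514, 0.1083, 0.2023]
orientation: [[0.0, 0.13, -0.992], [-0.0, -0.992, -0.13], [-1.0, 0.0, -0.0]]
wrist_force: [-1.0, 0.2, 0.1]
finger_gap: 0.0176
t: 59.9
position: [0.5737, 0.1112, 0.2023]
orientation: [[-0.0, 0.13, -0.992], [-0.0, -0.992, -0.13], [-1.0, 0.0, 0.0]]
wrist_force: [-0.6, 0.1, 0.5]
finger_gap: 0.0176
t: 60.9
position: [0.5577, 0.0055, 0.3156]
orientation: [[0.002, 0.13, -0.992], [-0.001, -0.992, -0.13], [-1.0, 0.001, -0.002]]
wrist_force: [0.5, 0.2, 0.1]
finger_gap: 0.0172
```

```bash
python3 -m handwheel '[[0.01,-0.04,0,0,0,0,0.2],[0.0224,-0.0726,0,0,0,0,0.2],[0.0224,-0.0726,-0.03,0,0,0,0.2],[0.0224,-0.0726,-0.06,0,0,0,0.2],[0.0224,-0.0726,-0.09,0,0,0,0.2],[0.0224,-0.0726,-0.115,0,0,0,0.2],[0.0224,-0.0726,-0.13,0,0,0,0.2],[0.0224,-0.0726,-0.138,0,0,0,0.2],[0.0224,-0.0726,-0.141,0,0,0,0.2],[0.0224,-0.0726,-0.141,0,0,0,0.2]]' 10
python3 -c "
from rig import robot;p=robot.read_state()['position'];print((p[0]-.491)*.9916+(p[1]-.016)*.1297,-(p[0]-.491)*.1297+(p[1]-.016)*.9916)"
```

```text
t: 61.95
position: [0.5757, -0.0508, 0.2019]
orientation: [[0.001, 0.13, -0.992], [-0.0, -0.992, -0.13], [-1.0, 0.0, -0.001]]
wrist_force: [-0.2, -0.1, 0.8]
finger_gap: 0.0174
0.0753218000101604 -0.07725165747740471
```

```bash
python3 -m handwheel '[[0.0025,0.0003,0.001,0,0,0,0.2],[0.005,0.0006,0.001,0,0,0,0.2],[0.0075,0.001,0.001,0,0,0,0.2],[0.01,0.0013,0.001,0,0,0,0.2],[0.0125,0.0016,0.001,0,0,0,0.2],[0.015,0.002,0.001,0,0,0,0.2],[0.0175,0.0023,0.001,0,0,0,0.2],[0.0195,0.0026,0.001,0,0,0,0.2],[0.0215,0.0028,0.001,0,0,0,0.2],[0.0234,0.003,0.001,0,0,0,0.2]]' 10
python3 -m handwheel '[[0,0,0,0,0,0,0.2],[0,0,0,0,0,0,0.2],[-0.02,-0.0026,0,0,0,0,0.2],[-0.04,-0.0052,0,0,0,0,0.2],[-0.04,-0.0052,0.03,0,0,0,0.2],[-0.04,-0.0052,0.07,0,0,0,0.2],[-0.06,-0.0052,0.11,0,0,0,0.2],[-0.1,-0.02,0.14,0,0,0,0.2],[-0.13,-0.06,0.14,0,0,0,0.2],[-0.16,-0.11,0.14,0,0,0,0.2]]' 10
python3 -m handwheel '[[0,-0.05,0,0,0,0,0.2],[0,-0.1,0,0,0,0,0.2],[0,-0.15,0,0,0,0,0.2],[0,-0.2,0,0,0,0,0.2],[0,-0.2,0,0,0,0,0.2],[0,-0.2,0,0,0,0,0.2],[0,-0.2,0,0,0,0,0.2],[0,-0.2,0,0,0,0,0.2],[0,-0.2,0,0,0,0,0.2],[0,-0.2,0,0,0,0,0.2]]' 10
python3 bars.py t12.png | grep -v "z 0.00"
python3 - <<'E'
from h import *
im,d,c=grab('top');save(im,'t13.png',(100,100,500,320),2)
E
```

```text
t: 62.95
position: [0.5943, -0.0485, 0.2023]
orientation: [[-0.0, 0.129, -0.992], [-0.0, -0.992, -0.129], [-1.0, -0.0, 0.0]]
wrist_force: [0.5, -0.5, 0.4]
finger_gap: 0.0175
t: 63.95
position: [0.4655, -0.136, 0.3155]
orientation: [[0.003, 0.133, -0.991], [-0.001, -0.991, -0.133], [-1.0, 0.001, -0.002]]
wrist_force: [0.6, -1.1, -1.0]
finger_gap: 0.0176
t: 64.95
position: [0.4664, -0.2958, 0.3144]
orientation: [[0.0, 0.131, -0.991], [-0.0, -0.991, -0.131], [-1.0, 0.0, -0.0]]
wrist_force: [-0.4, 0.6, -0.2]
finger_gap: 0.0177
copper [217 185  23  13 213] [0.652  0.0915] [28.9 58.8] 7.1 strip 0.1695 0.054 z 0.0416
yellowish [204 200  65  18 511] [0.6043 0.071 ] [ 25.  180.3] 7.7 strip 0.1195 0.0399 z 0.0195
depth [218 183  21  15 207] [0.6549 0.0921] [31.7 56.1] 7.8 strip 0.1724 0.0542 z 0.042
depth [268 194  22  13 202] [ 0.6215 -0.0468] [27.4 56.8] 7.8 strip 0.1213 -0.0792 z 0.0421
depth [240 199  21  13 197] [0.6119 0.0325] [27.5 55.9] 6.6 strip 0.122 0.0007 z 0.042
```

View pics/t13.png

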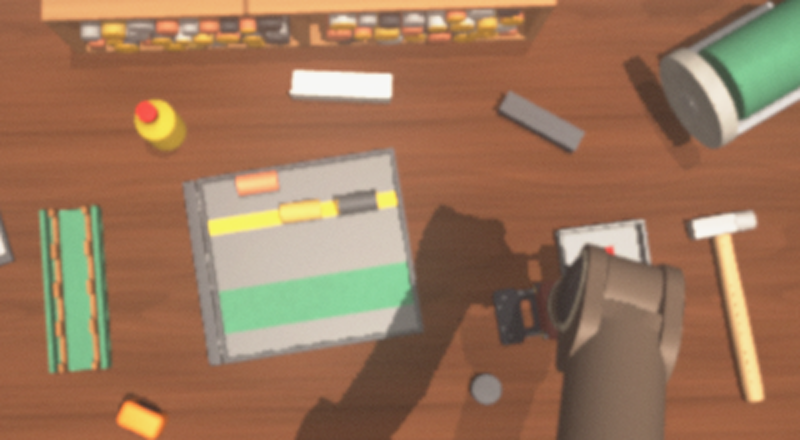

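Copper was knocked after I rolled it. It now lies against the far rim at crop (257,183), station frame about (170, 54) mm, and its end slightly overlaps brass's end in y. I plan to slide it a little towards +y by its end and roll it back from behind the rim, so I'll check the oil bottle's clearance first.

Run:
```python
from m import *
im,d,c=grab('side');P=cloud(c,d);o=np.array([.491,.016])
m=mask(im,(22,150,80),(32,255,255),(130,180,190,270));n,l,st,ct=cv2.connectedComponentsWithStats(m);i=1+st[1:,4].argmax();Q=P[l==i];print(st[i],Q.min(0),np.median(Q,0))
im2,d2,c2=grab('top');P2=cloud(c2,d2)
for Z in(.03,.06,.09):
    k=(abs(P2[...,2]-Z)<.02)&(P2[...,0]>.66)&(P2[...,0]<.85)&(P2[...,1]>.1)&(P2[...,1]<.3);Q=P2[k];print('top',Z,k.sum(),Q.min(0).round(3),Q.max(0).round(3))
    k=(abs(P[...,2]-Z)<.02)&(P[...,0]>.66)&(P[...,0]<.85)&(P[...,1]>.1)&(P[...,1]<.3);Q=P[k];print('side',k.sum(),Q.min(0).round(3),Q.max(0).round(3))
# copper in side view
m=mask(im,(2,110,90),(18,255,255),(200,180,330,280));k=(m>0)&(P[...,2]>.022)&(P[...,2]<.06);D=P[k][:,:2]-o
print('copper side',k.sum(),np.percentile(D@[.9916,.1297],[5,50,95]).round(3),np.percentile(D@[-.1297,.9916],[5,50,95]).round(3))
```

```text
[149 205  25  46 597] [-0.08256617  0.20036462  0.00248069] [0.71181302 0.23456234 0.05456325]
top 0.03 211 [0.66 0.1  0.01] [0.85  0.293 0.05 ]
side 576 [0.66  0.101 0.01 ] [0.85 0.3  0.05]
top 0.06 200 [0.66 0.1  0.04] [0.85  0.298 0.08 ]
side 599 [0.702 0.1   0.04 ] [0.85 0.3  0.08]
top 0.09 276 [0.707 0.1   0.07 ] [0.85 0.3  0.11]
side 582 [0.703 0.1   0.07 ] [0.85 0.3  0.11]
copper side 213 [0.107 0.156 0.351] [-0.131  0.027  0.082]
```

```bash
python3 -m handwheel '[[0.025,0.045,0,0,0,0,0],[0.05,0.09,0,0,0,0,0],[0.08,0.14,0,0,0,0,0],[0.11,0.19,0,0,0,0,0],[0.14,0.24,0,0,0,0,0],[0.17,0.29,0,0,0,0,0],[0.2,0.34,0,0,0,0,0],[0.22,0.38,0,0,0,0,0],[0.2396,0.412,0,0,0,0,0],[0.2396,0.412,0,0,0,0,0]]' 10
python3 -m handwheel '[[0,0,-0.01,0,0,0,0],[0,0,-0.03,0,0,0,0],[0,0,-0.05,0,0,0,0],[0,0,-0.06,0,0,0,0],[0,0,-0.07,0,0,0,0],[0,0,-0.08,0,0,0,0],[0,0,-0.08,0,0,0,0],[0,0,-0.08,0,0,0,0],[0,0,-0.08,0,0,0,0],[0,0,-0.08,0,0,0,0]]' 10
python3 - <<'E'
from h import *
s=robot.read_state();p=s['position'];print(s['joint_pos'].round(1));print((p[0]-.491)*.9916+(p[1]-.016)*.1297,-(p[0]-.491)*.1297+(p[1]-.016)*.9916)
im,d,c=grab('side');save(im,'s14.png',(140,110,340,260),4)
E
```

```text
t: 66.15
position: [0.6588, 0.0385, 0.3142]
orientation: [[0.001, 0.136, -0.991], [0.003, -0.991, -0.136], [-1.0, -0.003, -0.001]]
wrist_force: [0.5, 1.1, 0.2]
finger_gap: 0.0004
t: 67.15
position: [0.6581, 0.0332, 0.2509]
orientation: [[0.001, 0.13, -0.992], [0.0, -0.992, -0.13], [-1.0, 0.0, -0.001]]
wrist_force: [0.1, 0.3, 0.1]
finger_gap: 0.0004
[   8.5   37.7  -23.    93.2   17.5   52.7 -103.5]
0.16788446065606044 -0.0046508853951502185
```

View pics/s14.png

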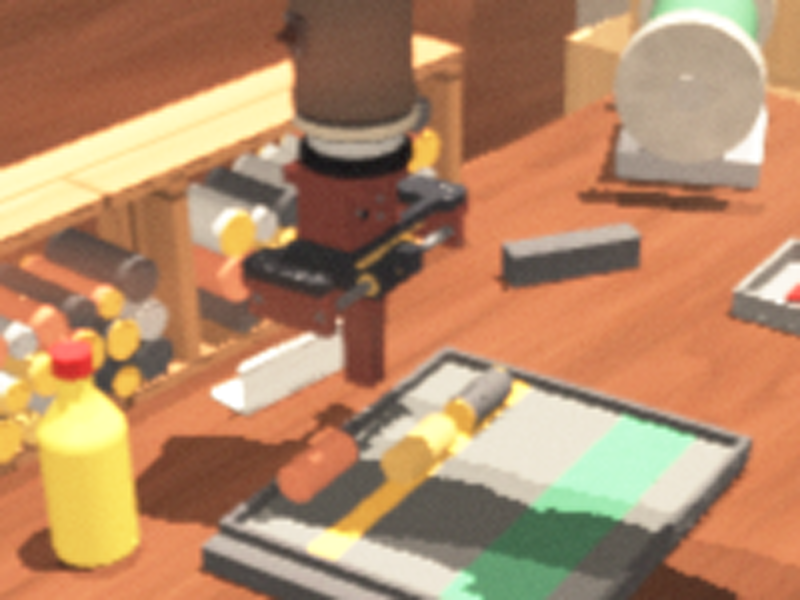

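```bash
python3 -m handwheel '[[0,0,-0.015,0,0,0,0],[0,0,-0.03,0,0,0,0],[0,0,-0.045,0,0,0,0],[0,0,-0.053,0,0,0,0],[0,0,-0.058,0,0,0,0],[0,0,-0.0593,0,0,0,0],[0,0,-0.0593,0,0,0,0],[0,0,-0.0593,0,0,0,0],[-0.0005,0.004,-0.0593,0,0,0,0],[-0.001,0.008,-0.0593,0,0,0,0]]' 10
python3 -m handwheel '[[-0.0003,0.0025,0,0,0,0,0],[-0.0007,0.005,0,0,0,0,0],[-0.001,0.0077,0,0,0,0,0],[-0.0013,0.0103,0,0,0,0,0],[-0.0017,0.0128,0,0,0,0,0],[-0.002,0.0154,0,0,0,0,0],[-0.0023,0.018,0,0,0,0,0],[-0.0027,0.0205,0,0,0,0,0],[-0.003,0.0231,0,0,0,0,0],[-0.0034,0.0256,0,0,0,0,0]]' 10
python3 -m handwheel '[[0,0,0,0,0,0,0],[0.001,-0.008,0,0,0,0,0],[0.001,-0.012,0,0,0,0,0],[0.001,-0.012,0.03,0,0,0,0],[0.001,-0.012,0.07,0,0,0,0],[0.001,-0.012,0.11,0,0,0,0],[-0.04,-0.05,0.14,0,0,0,0.1],[-0.08,-0.09,0.14,0,0,0,0.2],[-0.12,-0.13,0.14,0,0,0,0.2],[-0.16,-0.17,0.14,0,0,0,0.2]]' 10
python3 -m handwheel '[[0,-0.05,0,0,0,0,0.2],[0,-0.1,0,0,0,0,0.2],[0,-0.1,0,0,0,0,0.2],[0,-0.1,0,0,0,0,0.2],[0,-0.1,0,0,0,0,0.2],[0,-0.1,0,0,0,0,0.2],[0,-0.1,0,0,0,0,0.2],[0,-0.1,0,0,0,0,0.2],[0,-0.1,0,0,0,0,0.2],[0,-0.1,0,0,0,0,0.2]]' 10
python3 bars.py t15.png | grep -v "z 0.00"
```

```text
t: 68.2
position: [0.6572, 0.0397, 0.2033]
orientation: [[0.001, 0.129, -0.992], [0.0, -0.992, -0.129], [-1.0, 0.0, -0.001]]
wrist_force: [0.4, -0.4, 0.4]
finger_gap: 0.0007
t: 69.2
position: [0.6544, 0.0597, 0.2029]
orientation: [[0.0, 0.129, -0.992], [-0.0, -0.992, -0.129], [-1.0, 0.0, 0.0]]
wrist_force: [0.7, -1.5, 0.8]
finger_gap: 0.0005
t: 70.2
position: [0.5249, -0.0774, 0.3152]
orientation: [[0.001, 0.129, -0.992], [-0.0, -0.992, -0.129], [-1.0, 0.0, -0.001]]
wrist_force: [0.1, -0.1, -0.1]
finger_gap: 0.0176
t: 71.2
position: [0.5264, -0.1558, 0.3148]
orientation: [[-0.0, 0.13, -0.992], [-0.0, -0.992, -0.13], [-1.0, 0.0, 0.0]]
wrist_force: [-0.8, -0.0, 0.1]
finger_gap: 0.0174
copper [215 185  22  13 218] [0.6513 0.0981] [29.2 58.8] 6.5 strip 0.1696 0.0607 z 0.0412
copper [288 195  11  10  90] [ 0.6235 -0.088 ] [22.8 30. ] 7.8 strip 0.1179 -0.1203 z 0.017
yellowish [204 201  59  17 471] [0.6029 0.0789] [ 24.7 164.6] 8.5 strip 0.1191 0.0479 z 0.0192
depth [215 184  22  14 206] [0.6545 0.0987] [32.3 57.1] 6.0 strip 0.1729 0.0608 z 0.0416
depth [268 194  22  13 199] [ 0.6218 -0.0467] [27.  56.8] 7.8 strip 0.1215 -0.0792 z 0.0413
depth [240 199  21  13 200] [0.6119 0.0325] [27.5 55.9] 6.6 strip 0.122 0.0007 z 0.0416
```

```bash
python3 -m handwheel '[[0.03,0.04,0,0,0,0,0.2],[0.06,0.08,0,0,0,0,0.2],[0.09,0.12,0,0,0,0,0.2],[0.12,0.17,0,0,0,0,0.2],[0.15,0.22,0,0,0,0,0.2],[0.175,0.27,0,0,0,0,0.2],[0.1955,0.319,0,0,0,0,0.2],[0.1955,0.319,0,0,0,0,0.2],[0.1955,0.319,0,0,0,0,0.2],[0.1955,0.319,0,0,0,0,0.2]]' 10
python3 -m handwheel '[[0,0,-0.01,0,0,0,0.2],[0,0,-0.03,0,0,0,0.2],[0,0,-0.05,0,0,0,0.2],[0,0,-0.06,0,0,0,0.2],[0,0,-0.07,0,0,0,0.2],[0,0,-0.08,0,0,0,0.2],[0,0,-0.08,0,0,0,0.2],[0,0,-0.08,0,0,0,0.2],[0,0,-0.08,0,0,0,0.2],[0,0,-0.08,0,0,0,0.2]]' 10
python3 - <<'E'
from h import *
s=robot.read_state();p=s['position'];print((p[0]-.491)*.9916+(p[1]-.016)*.1297,-(p[0]-.491)*.1297+(p[1]-.016)*.9916)
im,d,c=grab('side');save(im,'s16.png',(140,130,300,270),4)
E
```

```text
t: 72.25
position: [0.6826, 0.0976, 0.3146]
orientation: [[-0.001, 0.128, -0.992], [-0.001, -0.992, -0.128], [-1.0, 0.001, 0.001]]
wrist_force: [0.3, -0.0, 0.5]
finger_gap: 0.0176
t: 73.25
position: [0.6829, 0.0992, 0.2515]
orientation: [[0.001, 0.129, -0.992], [0.0, -0.992, -0.129], [-1.0, 0.0, -0.001]]
wrist_force: [-0.0, -0.6, -0.3]
finger_gap: 0.0178
0.20111895617573772 0.05765617227757642
```

View pics/s16.png

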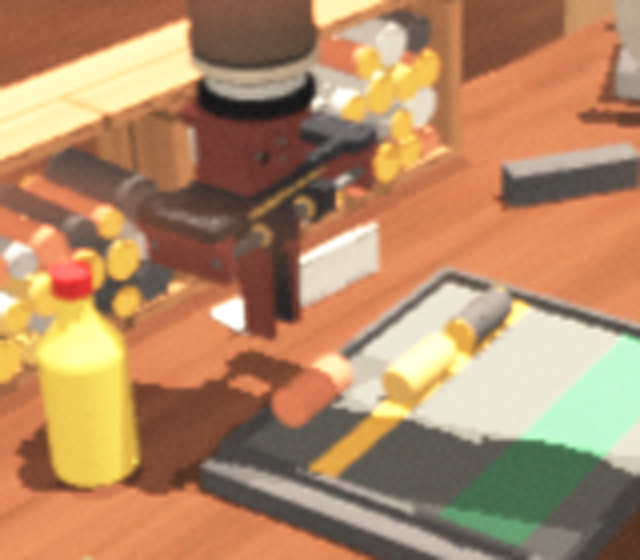

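```bash
python3 -m handwheel '[[0,0,-0.015,0,0,0,0.2],[0,0,-0.03,0,0,0,0.2],[0,0,-0.042,0,0,0,0.2],[0,0,-0.049,0,0,0,0.2],[0,0,-0.0513,0,0,0,0.2],[0,0,-0.0513,0,0,0,0.2],[-0.002,-0.0003,-0.0513,0,0,0,0.2],[-0.004,-0.0005,-0.0513,0,0,0,0.2],[-0.006,-0.0008,-0.0513,0,0,0,0.2],[-0.008,-0.001,-0.0513,0,0,0,0.2]]' 10
python3 -m handwheel '[[-0.0025,-0.0003,0,0,0,0,0.2],[-0.005,-0.0007,0,0,0,0,0.2],[-0.008,-0.001,0,0,0,0,0.2],[-0.011,-0.0014,0,0,0,0,0.2],[-0.014,-0.0018,0,0,0,0,0.2],[-0.017,-0.0022,0,0,0,0,0.2],[-0.02,-0.0026,0,0,0,0,0.2],[-0.0235,-0.0031,0,0,0,0,0.2],[-0.027,-0.0035,0,0,0,0,0.2],[-0.0305,-0.004,0,0,0,0,0.2]]' 10
python3 -c "
from rig import robot;p=robot.read_state()['position'];print((p[0]-.491)*.9916+(p[1]-.016)*.1297,-(p[0]-.491)*.1297+(p[1]-.016)*.9916)"
```

```text
t: 74.3
position: [0.6763, 0.0983, 0.2102]
orientation: [[0.0, 0.129, -0.992], [0.0, -0.992, -0.129], [-1.0, 0.0, -0.0]]
wrist_force: [0.6, -0.6, 0.4]
finger_gap: 0.0178
t: 75.3
position: [0.6517, 0.0951, 0.2098]
orientation: [[-0.0, 0.13, -0.992], [-0.0, -0.992, -0.13], [-1.0, 0.0, 0.0]]
wrist_force: [0.9, -0.6, -0.2]
finger_gap: 0.0177
0.1696032074803155 0.05763894290971075
```

```bash
python3 -m handwheel '[[-0.0035,-0.0005,0,0,0,0,0.2],[-0.007,-0.0009,0,0,0,0,0.2],[-0.0105,-0.0014,0,0,0,0,0.2],[-0.014,-0.0018,0,0,0,0,0.2],[-0.0175,-0.0023,0,0,0,0,0.2],[-0.0205,-0.0027,0,0,0,0,0.2],[-0.0235,-0.0031,0,0,0,0,0.2],[-0.026,-0.0034,0,0,0,0,0.2],[-0.028,-0.0037,0,0,0,0,0.2],[-0.0298,-0.0039,0,0,0,0,0.2]]' 10
python3 -m handwheel '[[0,0,0,0,0,0,0.2],[0,0,0,0,0,0,0.2],[0.015,0.002,0,0,0,0,0.2],[0.03,0.0039,0,0,0,0,0.2],[0.03,0.0039,0.03,0,0,0,0.2],[0.03,0.0039,0.07,0,0,0,0.2],[0.03,0.0039,0.11,0,0,0,0.2],[0,-0.03,0.14,0,0,0,0.2],[-0.04,-0.07,0.14,0,0,0,0.2],[-0.08,-0.11,0.14,0,0,0,0.2]]' 10
python3 -m handwheel '[[-0.02,-0.05,0,0,0,0,0.2],[-0.04,-0.1,0,0,0,0,0.2],[-0.07,-0.15,0,0,0,0,0.2],[-0.1,-0.2,0,0,0,0,0.2],[-0.13,-0.25,0,0,0,0,0.2],[-0.15,-0.3,0,0,0,0,0.2],[-0.15,-0.33,0,0,0,0,0.2],[-0.15,-0.33,0,0,0,0,0.2],[-0.15,-0.33,0,0,0,0,0.2],[-0.15,-0.33,0,0,0,0,0.2]]' 10
python3 bars.py t17.png | grep -v "z 0.00"
python3 - <<'E'
from h import *
im,d,c=grab('side');P=cloud(c,d)
y=np.array([-.126,.992]);o=np.array([.5505,.0243])
s=(P[...,:2]-o)@y;x=(P[...,:2]-o)@np.array([.992,.126])
for a in(-.11,0,.11):
    k=(abs(x)<.11)&(abs(s-a)<.012)&(P[...,2]<.06)&(d>0);print(a,np.median(P[k][:,2]).round(4))
E
```

```text
t: 76.3
position: [0.628, 0.092, 0.2099]
orientation: [[0.0, 0.129, -0.992], [-0.0, -0.992, -0.129], [-1.0, 0.0, -0.0]]
wrist_force: [0.6, -0.3, 0.5]
finger_gap: 0.0176
t: 77.3
position: [0.5633, 0.0035, 0.3226]
orientation: [[0.002, 0.13, -0.991], [-0.0, -0.991, -0.13], [-1.0, 0.0, -0.002]]
wrist_force: [-0.4, -1.3, 0.2]
finger_gap: 0.0172
t: 78.3
position: [0.4445, -0.2587, 0.3218]
orientation: [[0.0, 0.131, -0.991], [0.001, -0.991, -0.131], [-1.0, -0.001, -0.0]]
wrist_force: [-0.4, 0.5, -0.3]
finger_gap: 0.0173
copper [217 200  43  16 251] [0.6062 0.0631] [ 28.6 117.8] 8.2 strip 0.1203 0.0317 z 0.0401
yellowish [240 200  29  11 220] [0.6114 0.0207] [22.3 78.1] 3.8 strip 0.12 -0.011 z 0.0409
yellowish [204 208  15  10 120] [0.5936 0.1398] [21.9 41.2] 7.8 strip 0.1177 0.1094 z 0.0173
depth [268 194  22  13 200] [ 0.6215 -0.0468] [27.4 56.8] 7.8 strip 0.1213 -0.0792 z 0.0416
depth [240 199  21  13 197] [0.612  0.0325] [27.1 56.1] 7.1 strip 0.1221 0.0007 z 0.0419
depth [218 203  21  12 201] [0.6031 0.0921] [27.3 56.7] 7.1 strip 0.1211 0.0609 z 0.0421
-0.11 0.017
0 0.0171
0.11 0.0166
```

View pics/t17.png

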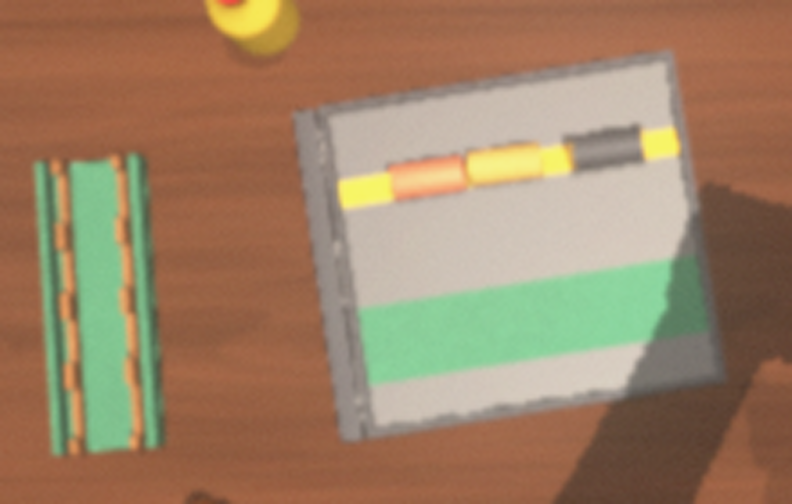

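All three bars lie centred on the line, at 121–122 mm against 120, and parallel to it. The plate is flat, and the wedge was last seen lying on its base in the tray. I'm handing in.

Run:
```python
from rig import robot
print(abs(robot.read_state()['qd']).max(), robot.job_done())
```

```text
the job is handed in; nothing more can be done
0.25909447961665116 None
```

The job is handed in at about 78 s of the 210 s allowed; I don't have a verdict on it.

- **Wedge and plate:** I drew the wedge out in seven steps of about 15 mm with a pull of about 11 N, and the plate came down gently. The wedge went into the grey tray.
- **Bars:** There were three: copper, brass and dark steel (the bright steel bar was absent). I laid all three on the green strip. Then I rolled each to the yellow line by pushing it from behind with the fingertips, without gripping or lifting it. The dark bar stopped about 5 mm short and got one extra nudge.
- **Copper was knocked:** After I had rolled it, copper was found against the far rim. I slid it about 7 mm sideways by its end, so that it would clear brass, and rolled it back from behind.

**Last checks:**

| What | Measured | Wanted |
|---|---|---|
| Dark bar, distance from strip middle | 121.3 mm | 120 mm |
| Brass bar | 122.1 mm | 120 mm |
| Copper bar | 121.1 mm | 120 mm |
| Plate top at three points across its width | 16.6–17.1 mm | 16 mm |

- **Bar readings:** These depth readings probably run 1–2 mm high, as they did when the bars lay on the strip. The bars were within about 1° of parallel to the line.
- **Gap between copper and brass:** They lie nearly end to end, with a gap of about 4 mm.
- **Plate under the gripper:** A tilt fit from the top camera failed once during the pull, when it read 0.40 rad. I dropped it and used side-camera heights instead.
- **Wedge not re-checked:** I saw it on its base in the tray just after placing it, but took no close picture of it at the end.

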